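# Load the tilted tacking jig with the bar its flip stop is set for

### The arm

A 6-joint arm with a two-finger parallel gripper is mounted at the origin on a cart in front of the work surface, level with it; the furniture and walls round the work are solid. World frame = base frame: x ahead of the robot, y to its left, z up, the work surface at z = 0. Lengths are in m, angles in rad, forces in N, time in s.
With the tool pointing down it reaches from about 0.35 to 0.775 m from the base axis. Payload 7.3 kg.
Tool frame: the origin (TCP) lies at the very end of the fingers, on their centre line; the grasp point (between the pads) lies 19 mm behind it; z points along the fingers, y is the direction in which the jaws open and shut (so a half turn about z gives the same grasp; the last joint's range is limited). The gripper opens to 92 mm and grips with 3 to 60 N. Pads are 19 mm wide; open, the fingers measure 130 mm over their backs; the gripper's body (75 mm by 190 mm) begins 47 mm behind the grasp point.
Start: joints at [-1.45, 0.342, 1.524, -0, 1.275, -0.146], TCP at [0.138, -0.506, 0.227] pointing down, gripper open.
Joint ranges: [-2.53, 2.53], [-0.77, 2.02], [0.04, 2.7], [-1, 4.14], [0.28, 2.66], [-3.11, 3.11]. Speed limits (rad/s): [2.57, 2.57, 3.14, 3.14, 3.14, 3.14].

### API

Orientations are given as [roll, pitch, yaw] about the fixed x, y, z axes, in that order (R = Rz(yaw) Ry(pitch) Rx(roll)).
In Python, from cell import robot gives the robot as it stands.
- The arm moves only by the shell command python3 -m pendant 'ROWS' [OPENING] [FORCE]. ROWS is JSON, a list of rows, each a list of 2 entries, a list of its own where there are three numbers: the shift along the tool's x, y, z in mm, then the turn about the tool's z in degrees. In form: [[[x, y, z], turn], ...]. A call has 1 to 10 rows; each row is the pose to reach, as a shift and turn from the pose measured when the call began, along the tool's axes at that moment; what a row does not reach only later rows make up. A row lasts 1/12 s, in which the tool goes at most 41.7 mm and 7.16 degrees, less where a joint would pass 70% of its speed; a pose out of reach is approached as far as the arm can. A call with a gripper value outside its range is refused whole. OPENING is the opening, from 0 (shut) to 1 (fully open), set as the call begins (- or left out, the last holds). The fingers move at their own pace and stop on an object; FORCE is the grip in N (left out, the last holds). Time passes only in rows, so rows that repeat a pose let the fingers close. It gives the time, the measured TCP pose, the force and the opening at its end, in the units of the state.
- robot.observe(): the state, without advancing time (a new reading comes with each control period).
- robot.read_camera(name): name is "scene" or "top"; returns the picture (480x640x3 uint8, red, green, blue); there is no depth.
- robot.calibration(name): a dict with "vfov" (degrees; the focal length in pixels is half the picture's height over the tangent of half this angle, whatever the lens; pixels are square), "cx", "cy" (the principal point, pixels), "k1" (the pictures are not rectified: a ray, as slopes to the right and down, at radius r is drawn at 1 + k1 r^2 times it, then the intrinsics apply), "rvec" (rotation vector, rad) and "tvec" (3), from world to camera coordinates, as OpenCV has them. Camera axes: x right, y down, z forward; pixel columns grow to the right and rows downward; lengths in m; the calibration is good to about 2 mm. A picture is of the moment at which its call begins. calibration takes no time and is no camera call.
- robot.hand_in(): hands the job in, once; it reports no verdict.
Trained networks look in the newest picture that a camera, given by its name, has taken for a name from the list of things; names that differ only in an ending like _2 or _b are one class to them, and where a whole thing is asked for, a point or a joint stands for the part that bears it (a point fixed in the world has none). Each returns a list of dicts, best first, with "p" (0 to 1); they miss things now and then, are a little off and sometimes report something else, mostly with a low value. They report only what shows in the picture. A call takes as long as a camera call. They do not tell look-alikes from the thing itself.
- robot.find_in(camera, query): "xy" ([column, row] as shares, 0 to 1, of the picture: columns of its width, rows of its height, amid what is visible of it).
The state is a dict: "time": time; "qpos": joint angles; "qvel": joint speeds; "joint_efforts": joint torques, N m; "tool_pos": TCP position; "tool_rot": TCP orientation; "contact_force": force on the tool from outside, world axes, zero at the start; "torque": the same for the moment, N m; "opening": finger opening in m.
Only numpy, scipy, OpenCV 4.12 (cv2) and the standard library are available. Lean on these libraries where they do the work, as an engineer would, in place of code of your own. Each camera call takes 0.05 s, during which the arm holds its last target.

### The job

The tilted jig is already set for the next piece to be tacked: if its red hinged stop is folded down across the nest it is set for the short flat bar, if the stop is folded back it is set for the long one. Gently lay the bar that suits flat in the nest, against the two brass pins and close to the stop that is in use, then swing the cam lever fully over so that the cam clamps the bar against that stop. Leave the red stop as it is set, leave the other bar and the things lying around where they are, and do not bang or force the bar against the jig.

Things in the scene. Friction and masses are not known exactly. Their poses are not given: they have to be found in the camera images.
- jig: Tilted jig: steel plate with a grid of dark holes on a dark base 180 x 235 mm, standing on the table, 140 mm high with its stop folded back. Origin on the table, x level and away from the robot (up the slope), y left along the nest, z up. The plate rises 30 degrees along x and passes 65 mm above the origin.
- nest (a point): Middle of the nest on the plate's top face, 65 mm above the jig's origin. NEST FRAME: from here x up the slope (30 degrees above the jig's x), y the jig's y, z out of the plate. Plate x -60..112, y -130..105 mm; bare above the bar up to x = 60. A bar clamped in the nest has its centre line at x = 0 and its middle at y = 0 (long bar) or -20 mm (short).
- pin_left (a point): Foot of the left brass locating pin, at (-20, 25) mm in the nest frame: 10 mm across, 6 mm high. The bar's lower long side (30 mm wide bar) rests against both pins.
- pin_right (a point): Foot of the right brass locating pin, at (-20, -55) mm in the nest frame: 10 mm across, 6 mm high.
- end_stop (a point): Middle of the foot of the fixed dark steel end stop's face, at (0, 75) mm in the nest frame. The block stands to its left, 36 mm wide up the slope, 22 mm high. The long bar's left end comes against it.
- flip_stop (a joint): Red hinged stop: arm 12 mm wide, 92 mm long, swinging about an axis along the nest's y at x = 75, z = 12 mm in the nest frame. 0 = folded down across the nest, right-hand face at y = 35 mm, 19 mm high (set for the short bar, whose left end comes against it); 2.62 = folded back up the slope, clear of the nest (set for the long bar). It swings freely and rests in one of these two states.
- flip_stop_end (a point): Point at the free end of the red flip stop's arm, 88 mm from its hinge.
- cam_turn (a joint): Angle q of the cam lever about the nest's z axis through the cam's pivot. 0 = open, arm pointing down the slope and right; 1.78 = fully over (end of travel), arm pointing up the slope and right. It grows anticlockwise seen from above, the knob passing round the right. The cam meets a bar of the right length at about 1.5 and is tight at the end; it stays where it is left. Starts between 0 and 0.3.
- cam_knob (a point): Middle of the lever's upright black knob: round, 17 mm across, standing along the nest's z from 27 to 65 mm above the plate (this point at 46 mm), 80 mm from the pivot: in the nest frame at x = -80 sin(125 deg + q), y = -98.5 + 80 cos(125 deg + q) mm, q the lever's angle. The lever's arm lies 20 to 27 mm above the plate.
- cam_lever: Lever with an eccentric steel disc (the cam), 36 mm across, 3 to 15 mm above the plate, its centre 6 mm from the pivot. z is square to the plate; origin on the pivot's axis, on the plate's face, at (0, -98.5) mm in the nest frame. Open, it leaves 5.5 to 7.5 mm of play between bar and stop.
- long_bar: Dark steel flat bar, 30 (x) x 150 (y) x 16 (z) mm, about 0.55 kg, lying flat on the table. Origin at the centre of its underside, y along the bar.
- short_bar: Dark steel flat bar, 30 (x) x 110 (y) x 16 (z) mm, about 0.4 kg, lying flat on the table. Origin at the centre of its underside, y along the bar.
- tape_measure: Yellow tape measure, 71 x 91 x 34 mm, lying by the jig. Origin at the underside. Leave it alone.
- weld_magnet: Red arrow-shaped welding magnet, 70 x 99 x 15 mm, lying flat. Origin at the underside. Leave it alone.
- try_square: Steel try square, 75 x 134 x 15 mm, lying flat. Origin at the underside. Leave it alone.
- blue_marker: Blue paint marker with black cap, 13 x 133 x 11 mm, lying flat. Origin at the underside. Leave it alone.
Things that resemble listed ones, but are neither listed nor needed, are in the scene too. What is shaped like the short_bar but orange is not meant.

How it is judged:
By the outcome, as a careful person would: the job done as asked, in the order asked, and still so for the second after the job is handed in, with the robot touching nothing.
It also fails if it takes over 46 s, if anything falls off the work surface, if the arm or the gripper's body presses on something with over 40 N, if the wrist force passes 120 N, or if a joint passes its speed limit or range.

## Working session

There is one attempt and no reset: what is moved stays moved. The work goes in short steps, Python scripts to look and compute and a shell command to move; the robot and the scene stay as the last step left them, time stands still between calls to the robot, and variables do not carry over. Pictures are saved under pics/ and viewed, and the job is handed in when it is done.

```bash
ls; mkdir -p pics
python3 - <<'E'
from cell import robot
import cv2
print(robot.observe())
for n in("scene","top"):
    im=robot.read_camera(n); cv2.imwrite(f"pics/{n}0.png",im[:,:,::-1]); print(n,robot.calibration(n))
    for q in("jig","long_bar","short_bar","flip_stop","flip_stop_end","cam_knob","pin_left","pin_right","end_stop","cam_lever"):
        print(q,[(round(d["p"],2),[round(d["xy"][0]*640),round(d["xy"][1]*480)]) for d in robot.find_in(n,q)][:4])
E
```

```text
pics
{'time': 0.0, 'qpos': array([-1.45002383e+00,  3.42727177e-01,  1.52502191e+00,  1.15139463e-05,
        1.27538594e+00, -1.46018460e-01]), 'qvel': array([ 2.05792083e-04, -1.71788193e-03, -1.17849637e-03, -8.47541207e-05,
       -8.90078503e-04,  2.33443362e-04]), 'joint_efforts': array([ 1.94238901e-04, -4.31236589e+01, -2.44219226e+01,  7.18345447e-02,
        5.58101234e-02, -1.35846203e-04]), 'tool_pos': array([ 0.13837575, -0.50601553,  0.22604094]), 'tool_rot': array([-3.14006829e+00, -2.35308422e-04,  2.66787412e-01]), 'contact_force': array([ 0.46117591, -0.04994351, -0.08263749]), 'torque': array([ 0.04574326,  0.0180521 , -0.00367831]), 'opening': 0.09137298171219498}
scene {'vfov': 56.384580501712534, 'cx': 320.5204401214809, 'cy': 246.99881416485536, 'k1': -0.09167811240918394, 'rvec': array([ 1.09945484, -2.04317809,  1.29833503]), 'tvec': array([0.30775498, 0.28815757, 0.91442504])}
jig [(0.89, [265, 268])]
long_bar [(0.73, [361, 249]), (0.23, [264, 268])]
short_bar [(0.55, [337, 261]), (0.21, [301, 250])]
flip_stop [(0.72, [253, 259])]
flip_stop_end [(0.64, [250, 258])]
cam_knob [(0.6, [309, 249])]
pin_left [(0.67, [261, 267]), (0.19, [362, 246])]
pin_right [(0.62, [266, 265])]
end_stop [(0.96, [262, 268])]
cam_lever [(0.87, [306, 252])]
top {'vfov': 44.877522268656655, 'cx': 319.2600183577309, 'cy': 251.61473119935303, 'k1': -0.0963045993008824, 'rvec': array([ 2.1618551 , -2.21044604,  0.02757012]), 'tvec': array([0.02753844, 0.57106666, 1.63950345])}
jig [(0.78, [270, 244])]
long_bar [(0.91, [414, 232])]
short_bar [(0.73, [351, 239]), (0.7, [466, 255]), (0.64, [487, 312])]
flip_stop [(0.43, [249, 242])]
flip_stop_end [(0.68, [248, 238])]
cam_knob [(0.79, [311, 248]), (0.17, [190, 306])]
pin_left [(0.85, [276, 243]), (0.69, [252, 242])]
pin_right [(0.95, [271, 239])]
end_stop [(0.98, [273, 242]), (0.57, [388, 195])]
cam_lever [(0.57, [309, 248])]
```

View pics/scene0.png

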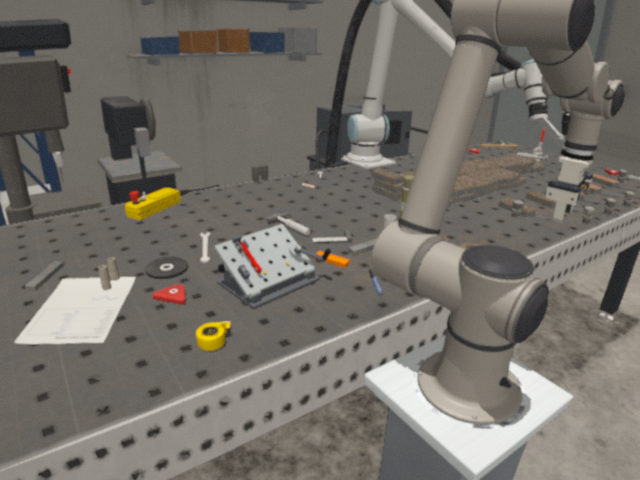

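View pics/top0.png

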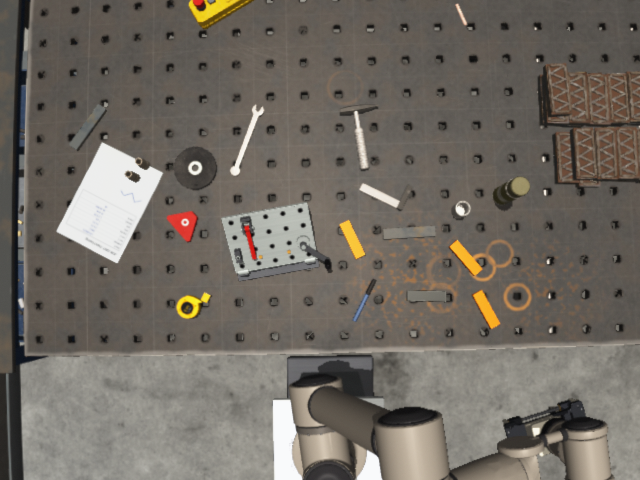

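Run:
```python
import cv2
a=cv2.imread("pics/scene0.png");b=cv2.imread("pics/top0.png")
cv2.imwrite("pics/sc1.png",cv2.resize(a[180:330,200:400],None,fx=4,fy=4,interpolation=cv2.INTER_CUBIC))
cv2.imwrite("pics/tc1.png",cv2.resize(b[180:330,200:400],None,fx=4,fy=4,interpolation=cv2.INTER_CUBIC))
cv2.imwrite("pics/tc2.png",cv2.resize(b[170:345,320:530],None,fx=3.4,fy=3.4,interpolation=cv2.INTER_CUBIC))
```

```text
(no output)
```

View pics/sc1.png

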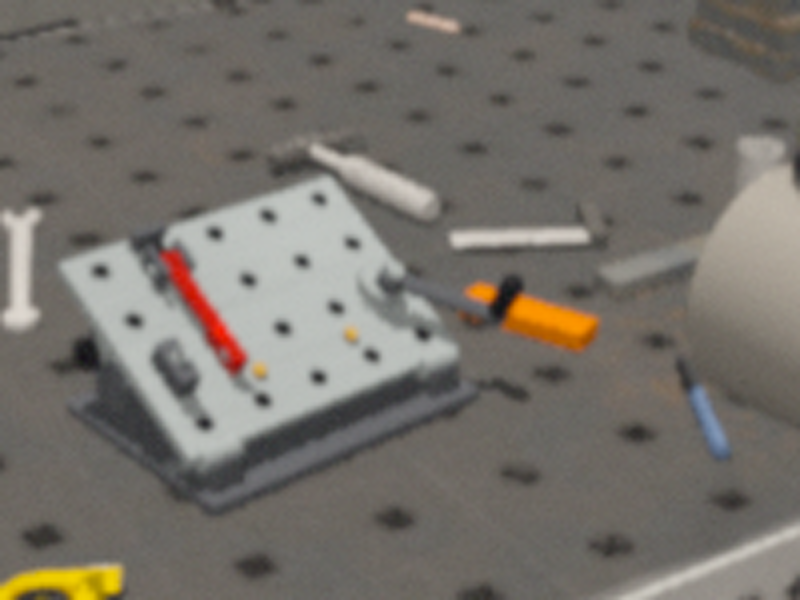

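View pics/tc1.png

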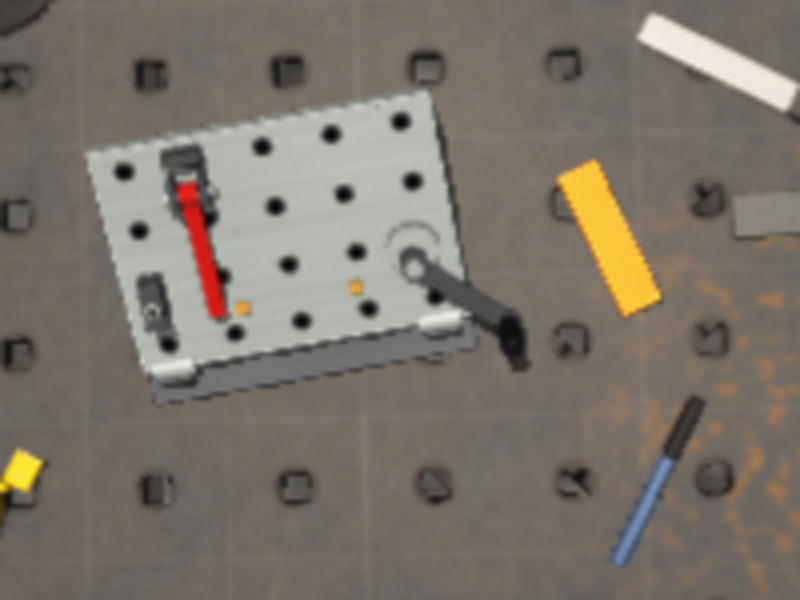

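View pics/tc2.png

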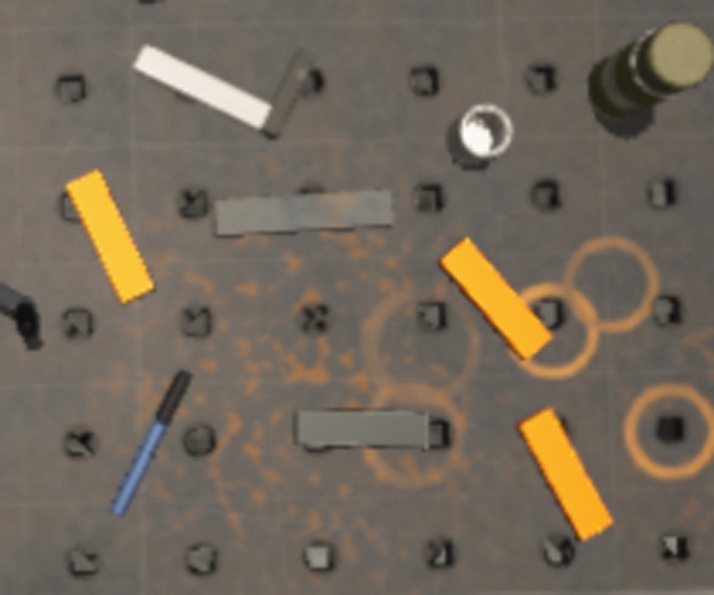

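```bash
cat > h.py <<'E'
import numpy as np,cv2
from cell import robot
from scipy.optimize import least_squares
def K(n):
    c=robot.calibration(n); f=240/np.tan(np.radians(c["vfov"]/2)); return c,f
def proj(n,P):
    c,f=K(n); R=cv2.Rodrigues(c["rvec"])[0]; p=np.atleast_2d(P)@R.T+c["tvec"]
    s=p[:,:2]/p[:,2:]; r2=(s**2).sum(1,keepdims=True); s=s*(1+c["k1"]*r2); return s*f+[c["cx"],c["cy"]]
def ray(n,uv):
    c,f=K(n); d=(np.array(uv,float)-[c["cx"],c["cy"]])/f; s=d.copy()
    for _ in range(20): s=d/(1+c["k1"]*(s@s))
    R=cv2.Rodrigues(c["rvec"])[0]; return -R.T@c["tvec"], R.T@np.r_[s,1]
def onz(n,uv,z):
    o,d=ray(n,uv); return o+d*(z-o[2])/d[2]
def tri(a,b):  # list of (cam,uv)
    A=np.zeros((3,3));B=np.zeros(3)
    for n,uv in (a,b):
        o,d=ray(n,uv); d/=np.linalg.norm(d); M=np.eye(3)-np.outer(d,d); A+=M;B+=M@o
    return np.linalg.solve(A,B)
c30,s30=np.cos(np.pi/6),.5
def nest2w(p,J):  # p mm nest; J=x,y,z0,yaw (nest origin)
    p=np.atleast_2d(p)/1000; x=p[:,0]*c30-p[:,2]*s30; z=p[:,0]*s30+p[:,2]*c30; y=p[:,1]
    c,s=np.cos(J[3]),np.sin(J[3]); return np.c_[J[0]+c*x-s*y,J[1]+s*x+c*y,J[2]+z]
E
python3 - <<'E'
from h import *
N=[(112,105,0),(112,-130,0),(-20,25,6),(-20,-55,6),(-60,-130,0),(-60,105,0)]
T=[(87,153),(430,92),(243,308),(356,288),(468,322),(147,376)]
S=[(60,266),(328,178),(260,370),(351,334),(460,350),(195,465)]
T=np.array(T)/4+[200,180];S=np.array(S)/4+[200,180]
for w in((1,1),(1,0),(0,1)):
    f=lambda J:np.r_[w[0]*(proj("top",nest2w(N,J))-T).ravel(),w[1]*(proj("scene",nest2w(N,J))-S).ravel()]
    r=least_squares(f,[.5,.1,.065,0],loss="soft_l1");print(r.x,np.round(f(r.x).reshape(-1,2),1).tolist())
print("tri pins",tri(("top",T[2]),("scene",S[2])),tri(("top",T[3]),("scene",S[3])))
# bars
B={"short":[(296,411),(427,411),(428,447),(296,444)],"long":[(216,203),(390,191),(392,222),(218,235)]}
for k,v in B.items():
    P=[onz("top",np.array(p)/3.4+[320,170],.016) for p in v];P=np.array(P);print(k,P.round(4).tolist(),P.mean(0))
E
```

```text
[0.58110772 0.15465074 0.06152473 0.15503877] [[-0.1, 0.6], [0.0, 0.3], [0.2, 0.4], [0.3, 0.3], [1.1, -1.5], [-0.5, -0.3], [-0.3, -0.0], [0.2, 0.1], [0.0, 0.3], [0.1, 0.2], [-0.1, -0.1], [-1.0, -0.6]]
[0.58155894 0.15555457 0.05814795 0.14868327] [[0.0, 0.3], [0.0, 0.5], [-0.0, 0.2], [0.0, 0.3], [0.7, -1.3], [-0.8, -0.6], [-0.0, 0.0], [0.0, 0.0], [-0.0, 0.0], [-0.0, 0.0], [-0.0, 0.0], [-0.0, 0.0]]
[0.58062505 0.15420941 0.06159704 0.16477727] [[-0.0, 0.0], [-0.0, 0.0], [0.0, 0.0], [0.0, 0.0], [0.0, -0.0], [-0.0, 0.0], [-0.2, 0.2], [-0.1, 0.1], [0.4, 0.3], [0.3, 0.2], [-0.0, -0.3], [-0.3, -0.5]]
tri pins [0.55793938 0.17634785 0.05727025] [0.57011619 0.09757501 0.05735713]
short [[0.4546, -0.2313, 0.016], [0.452, -0.3406, 0.016], [0.422, -0.3406, 0.016], [0.4271, -0.2305, 0.016]] [ 0.43892475 -0.28573032  0.016     ]
long [[0.6296, -0.1693, 0.016], [0.6364, -0.3153, 0.016], [0.6104, -0.3161, 0.016], [0.6028, -0.1702, 0.016]] [ 0.61978691 -0.24271723  0.016     ]
```

Red stop (top picture, (247,226)→(254,258)) lies down across the nest, so the short bar is needed. Candidates in the top picture:
- dark short bar at (428,296)
- dark long bar at (409,232)
- orange look-alikes at (351,239), (466,257) and (486,309)
- dark piece far left at (88,126)

In the close crop, (428,296) is dark and about 110 x 30 mm, so I choose that one.

```bash
cat >> h.py <<'E'
from scipy.spatial.transform import Rotation as Ro
def toolR(): return Ro.from_euler("xyz",robot.observe()["tool_rot"])
def w2t(target):
    s=robot.observe(); return toolR().inv().apply(np.array(target)-s["tool_pos"])*1000
def show(s=None):
    s=s or robot.observe(); print(round(s["time"],2),s["tool_pos"].round(4),s["tool_rot"].round(3),"F",s["contact_force"].round(1),"op",round(s["opening"],4),"q",s["qpos"].round(2))
def snap(n,name,x0,x1,y0,y1,f):
    im=robot.read_camera(n); cv2.imwrite("pics/"+name,cv2.resize(im[y0:y1,x0:x1,::-1],None,fx=f,fy=f,interpolation=cv2.INTER_CUBIC)); return im
E
python3 - <<'E'
from h import *
J=[.5811,.1546,.0620,.155]
b=cv2.imread("pics/top0.png");a=cv2.imread("pics/scene0.png")
out=[]
for n,im in(("top",b),("scene",a)):
    c=cv2.resize(im[180:330,200:400],None,fx=4,fy=4)
    for q in(0,.1,.2,.3):
        t=np.radians(125)+q
        for z in(27,65):
            u=(proj(n,nest2w([-80*np.sin(t),-98.5+80*np.cos(t),z],J))[0]-[200,180])*4; cv2.circle(c,tuple(int(v) for v in u),2,(0,0,255-q*800),-1)
    for p in((-13,41,19),(75,41,19),(0,75,22),(-15,-75,0),(15,-75,0),(15,35,0),(-15,35,0)):
        u=(proj(n,nest2w(p,J))[0]-[200,180])*4; cv2.circle(c,tuple(int(v) for v in u),2,(0,255,0),-1)
    out.append(c[100:500,:800])
cv2.imwrite("pics/ov.png",cv2.resize(np.vstack(out),None,fx=.75,fy=.75))
print(w2t([.4389,-.2857,.08]))
E
```

```text
[ 348.0361455  -133.74533747  146.72773315]
```

View pics/ov.png

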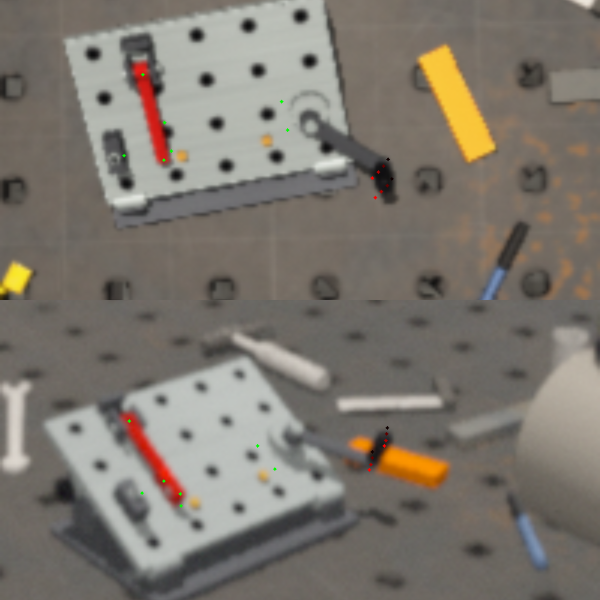

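```bash
python3 -m pendant '[[[40,-15,20],-7],[[80,-30,40],-14],[[120,-46,60],-21],[[160,-61,80],-28],[[200,-76,100],-35],[[240,-92,120],-42],[[280,-107,135],-49],[[315,-121,140],-56],[[340,-131,145],-63],[[348,-133,146],-70]]' 1 20
python3 - <<'E'
from h import *
show(); snap("scene","s2.png",300,460,180,300,5)
E
```

```text
time: 1.93
tool_pos: [0.441, -0.2836, 0.0796]
tool_rot: [-3.141, -0.001, 1.496]
contact_force: [0.7, -0.5, 0.1]
opening: 0.0919
1.93 [ 0.441  -0.2836  0.0796] [-3.141e+00 -1.000e-03  1.496e+00] F [ 0.7 -0.5  0.1] op 0.0919 q [-0.72  0.51  1.72  0.    0.92 -0.64]
```

View pics/s2.png

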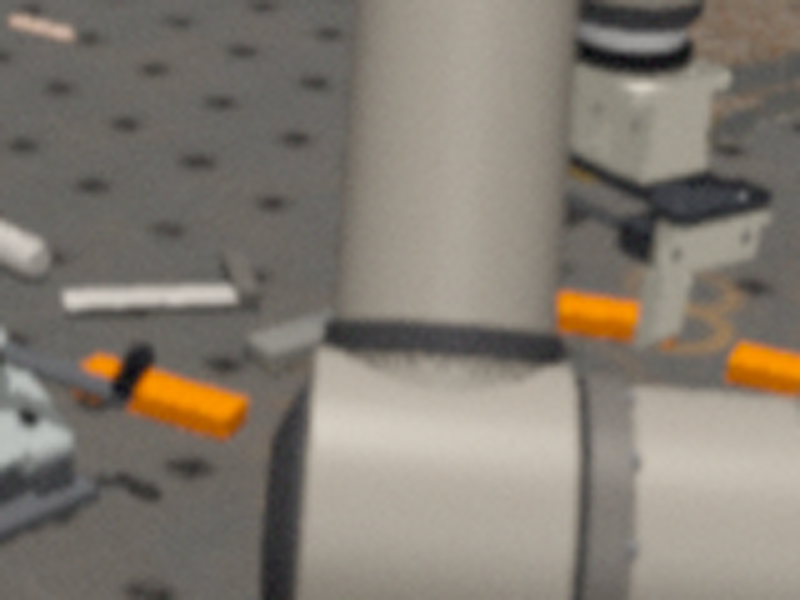

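```bash
python3 -m pendant '[[[-2,-2,30],-2.3],[[-2,-2,55],-2.3],[[-2,-2,68],-2.3],[[-2,-2,75],-2.3],[[-2,-2,75],-2.3]]' 1 25; python3 -m pendant '[[[0,0,0],0],[[0,0,0],0],[[0,0,0],0],[[0,0,0],0],[[0,0,0],0],[[0,0,0],0]]' 0 25;  python3 - <<'E'
from h import *
show()
E
```

```text
time: 2.4
tool_pos: [0.4406, -0.2832, 0.003]
tool_rot: [-3.14, -0.004, 1.545]
contact_force: [-0.2, 0.3, -0.7]
opening: 0.0914
time: 2.9
tool_pos: [0.4407, -0.2834, 0.0034]
tool_rot: [-3.141, -0.003, 1.545]
contact_force: [-0.2, -0.1, -0.4]
opening: 0.0567
2.9 [ 0.4407 -0.2834  0.0034] [-3.141e+00 -3.000e-03  1.545e+00] F [-0.2 -0.1 -0.4] op 0.0567 q [-0.72  0.63  1.77  0.    0.74 -0.7 ]
```

```bash
python3 -m pendant '[[[0,0,0],0],[[0,0,0],0],[[0,0,0],0],[[0,0,0],0],[[0,0,0],0],[[0,0,0],0]]' 0 40;  python3 - <<'E'
from h import *
show(); snap("top","t3.png",380,480,260,335,8)
E
```

```text
time: 3.4
tool_pos: [0.4402, -0.2833, 0.0034]
tool_rot: [-3.14, -0.004, 1.545]
contact_force: [-4.1, 0.3, 4.0]
opening: 0.0299
3.4 [ 0.4402 -0.2833  0.0034] [-3.14  -0.004  1.545] F [-4.1  0.3  4. ] op 0.0299 q [-0.72  0.63  1.77  0.    0.75 -0.7 ]
```

View pics/t3.png

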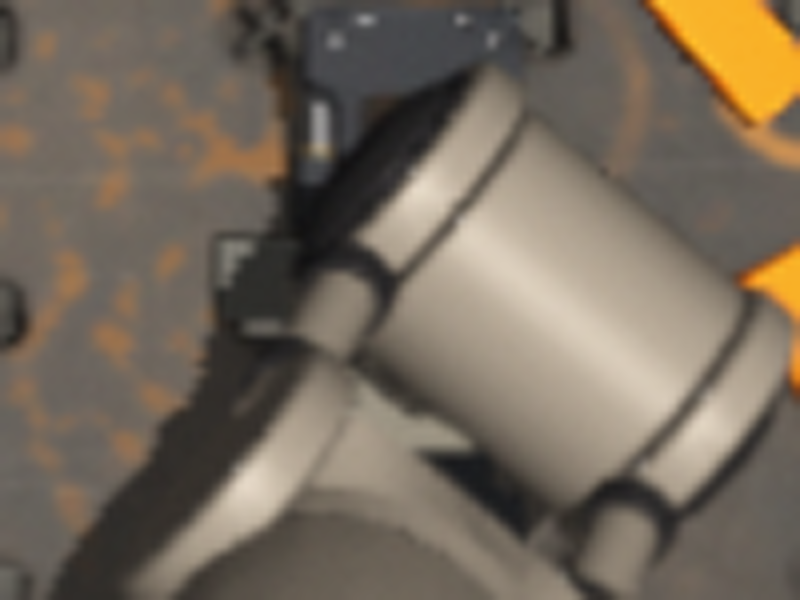

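```bash
python3 -m pendant '[[[0,0,-8],0],[[0,0,-25],0],[[0,0,-50],0],[[10,4,-85],-1],[[30,10,-120],-2],[[60,20,-150],-4],[[95,32,-175],-6],[[130,44,-195],-8],[[165,56,-210],-10],[[200,68,-225],-10.4]]'
python3 - <<'E'
from h import *
show(); print(w2t([.60,.155,.25]))
E
```

```text
time: 4.28
tool_pos: [0.5136, -0.0856, 0.23]
tool_rot: [3.141, -0.004, 1.728]
contact_force: [0.6, -0.6, -3.1]
opening: 0.0296
4.28 [ 0.5136 -0.0856  0.23  ] [ 3.141 -0.004  1.728] F [ 0.6 -0.6 -3.1] op 0.0296 q [-0.31  0.33  1.53  0.    1.28 -0.47]
[224.20135658 122.97661326 -19.17198716]
```

```bash
python3 -m pendant '[[[35,19,-3],0],[[70,38,-6],0],[[106,58,-10],0],[[142,78,-13],0],[[177,97,-16],0],[[205,112,-18],0],[[224,123,-20],0],[[224,123,-20],0]]'
python3 - <<'E'
from h import *
show(); print(w2t([.78,.20,.25]))
im=snap("scene","s4.png",200,360,150,300,4)
E
```

```text
time: 4.95
tool_pos: [0.6006, 0.1598, 0.2506]
tool_rot: [3.14, -0.006, 1.733]
contact_force: [-1.3, 0.1, -2.6]
opening: 0.0296
4.95 [0.6006 0.1598 0.2506] [ 3.14  -0.006  1.733] F [-1.3  0.1 -2.6] op 0.0296 q [ 0.13  0.51  1.2   0.01  1.44 -0.03]
[ 10.74808113 183.48431443   0.99787918]
```

View pics/s4.png

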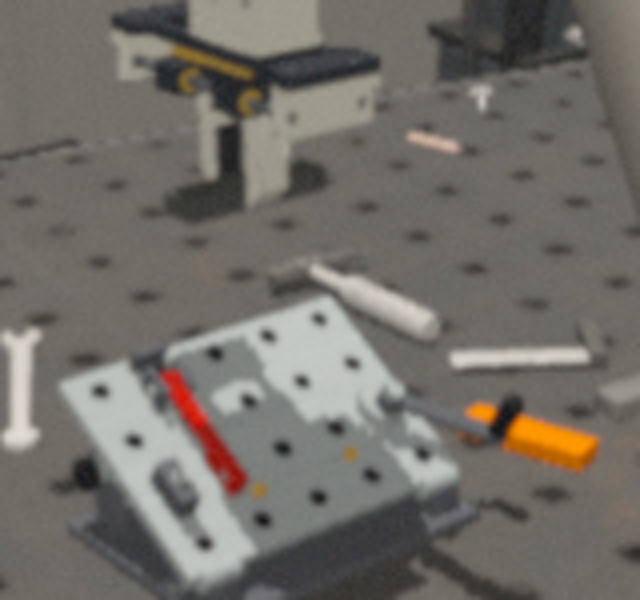

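```bash
python3 -m pendant '[[[0,30,0],0],[[0,65,0],0],[[0,100,0],0],[[0,130,0],0],[[0,155,0],0],[[0,175,0],0],[[0,195,0],0],[[0,215,0],0],[[0,230,0],0]]'
python3 - <<'E'
from h import *
show()
E
```

```text
time: 5.75
tool_pos: [0.804, 0.1876, 0.2299]
tool_rot: [-3.136, -0.006, 1.73]
contact_force: [2.8, -0.1, -6.8]
opening: 0.0293
5.75 [0.804  0.1876 0.2299] [-3.136 -0.006  1.73 ] F [ 2.8 -0.1 -6.8] op 0.0293 q [ 0.13  1.12  0.05  0.01  1.98 -0.02]
```

```bash
python3 -m pendant '[[[0,20,0],0],[[0,40,0],0],[[0,60,0],0],[[0,60,0],0]]'
python3 - <<'E'
from h import *
show(); print(toolR().as_matrix()[:,2])
E
```

```text
time: 6.08
tool_pos: [0.8223, 0.1871, 0.2142]
tool_rot: [3.112, -0.008, 1.73]
contact_force: [-0.0, -0.0, -2.9]
opening: 0.0294
6.08 [0.8223 0.1871 0.2142] [ 3.112 -0.008  1.73 ] F [-0.  -0.  -2.9] op 0.0294 q [ 0.13  1.15  0.04  0.01  1.93 -0.03]
[ 0.02824434  0.01286075 -0.99951831]
```

```bash
python3 -m pendant '[[[0,40,-10],0],[[0,80,-20],0],[[0,120,-30],0],[[0,160,-40],0],[[0,180,-40],0],[[0,180,-40],0]]'
python3 - <<'E'
from h import *
show(); print(toolR().as_matrix()[:,2])
E
```

```text
time: 6.58
tool_pos: [0.8377, 0.1825, 0.2059]
tool_rot: [3.078, -0.01, 1.73]
contact_force: [0.1, 0.2, -3.1]
opening: 0.0298
6.58 [0.8377 0.1825 0.2059] [ 3.078 -0.01   1.73 ] F [ 0.1  0.2 -3.1] op 0.0298 q [ 0.12  1.16  0.04  0.01  1.88 -0.03]
[ 0.0613998   0.019987   -0.99791311]
```

```bash
for i in 1 2; do python3 -m pendant '[[[0,80,-40],0],[[0,80,-40],0]]' | sed -n 1,3p; done;  python3 -m pendant '[[[0,300,0],0],[[0,300,0],0]]' | sed -n 1,3p
```

```text
time: 6.75
tool_pos: [0.8443, 0.1804, 0.2204]
tool_rot: [3.043, -0.012, 1.73]
time: 6.92
tool_pos: [0.8504, 0.1783, 0.2379]
tool_rot: [3.006, -0.013, 1.73]
time: 7.08
tool_pos: [0.868, 0.1785, 0.226]
tool_rot: [2.968, -0.014, 1.73]
```

```bash
python3 -m pendant '[[[0,80,-40],0]]' | sed -n 1,3p; python3 -m pendant '[[[0,80,-40],0]]' | sed -n 1,3p;  python3 -m pendant '[[[0,80,-40],0],[[0,80,-40],0]]' | sed -n 1,3p;python3 -m pendant '[[[0,80,-40],0],[[0,80,-40],0]]' | sed -n 1,3p;python3 -m pendant '[[[0,80,-40],0],[[0,80,-40],0]]' | sed -n 1,3p
```

```text
time: 7.17
tool_pos: [0.8715, 0.1775, 0.2314]
tool_rot: [2.951, -0.016, 1.73]
time: 7.25
tool_pos: [0.8751, 0.1764, 0.2473]
tool_rot: [2.923, -0.017, 1.73]
time: 7.42
tool_pos: [0.8782, 0.1742, 0.2723]
tool_rot: [2.885, -0.018, 1.73]
time: 7.58
tool_pos: [0.8807, 0.1721, 0.2963]
tool_rot: [2.847, -0.019, 1.731]
time: 7.75
tool_pos: [0.8822, 0.1701, 0.3208]
tool_rot: [2.81, -0.02, 1.731]
```

```bash
python3 -m pendant '[[[0,80,-40],0],[[0,80,-40],0]]' | sed -n 1,3p; python3 -m pendant '[[[0,80,-40],0],[[0,80,-40],0]]' | sed -n 1,3p;  python3 -m pendant '[[[0,80,-40],0],[[0,80,-40],0]]' | sed -n 1,3p;python3 -m pendant '[[[0,80,-40],0],[[0,80,-40],0]]' | sed -n 1,6p
python3 - <<'E'
from h import *
show(); print(toolR().as_matrix()); J=[.5811,.1546,.0620,.155]
print(nest2w([[1,0,0],[0,1,0],[0,0,1]],[0,0,0,.155])*1000)
E
```

```text
time: 7.92
tool_pos: [0.8829, 0.168, 0.3458]
tool_rot: [2.773, -0.021, 1.731]
time: 8.08
tool_pos: [0.8825, 0.1658, 0.3713]
tool_rot: [2.736, -0.022, 1.732]
time: 8.25
tool_pos: [0.881, 0.1634, 0.3973]
tool_rot: [2.699, -0.022, 1.732]
time: 8.42
tool_pos: [0.8785, 0.1611, 0.4239]
tool_rot: [2.663, -0.023, 1.732]
contact_force: [-0.7, -0.3, -3.3]
opening: 0.0294
8.42 [0.8785 0.1611 0.4239] [ 2.663 -0.023  1.732] F [-0.7 -0.3 -3.3] op 0.0294 q [ 0.07  0.93  0.04  0.06  1.7  -0.06]
[[-0.16090489  0.877563    0.45165561]
 [ 0.98670689  0.13246594  0.09413977]
 [ 0.02278459  0.46079925 -0.88721188]]
[[ 0.85564308  0.13369709  0.5       ]
 [-0.1543801   0.98801153  0.        ]
 [-0.49400577 -0.07719005  0.8660254 ]]
```

```bash
python3 -m pendant '[[[-60,80,-20],0],[[-60,80,-20],0]]' | sed -n 1,3p
python3 - <<'E'
from h import *
show(); print(toolR().as_matrix()[:,0]); J=[.5811,.1546,.0620,.155]
print(w2t(nest2w([8,-20,120],J)[0]))
E
```

```text
time: 8.58
tool_pos: [0.8888, 0.1204, 0.4368]
tool_rot: [2.629, -0.021, 1.733]
8.58 [0.8888 0.1204 0.4368] [ 2.629 -0.021  1.733] F [ 0.2 -0.8 -3.3] op 0.0294 q [ 0.02  0.92  0.04  0.09  1.68 -0.11]
[-0.16153469  0.98663819  0.02125169]
[  58.21000875 -437.70897547   61.52061617]
```

```bash
python3 -m pendant '[[[4,-30,4],0],[[10,-70,10],0],[[15,-110,15],0],[[21,-150,21],0],[[26,-190,27],0],[[31,-230,33],0],[[37,-270,38],0],[[42,-310,44],0],[[48,-350,50],0],[[53,-390,55],0]]' | sed -n 1,3p; python3 -m pendant '[[[5,-30,5],0],[[5,-46,6],0],[[5,-46,6],0],[[5,-46,6],0]]'|sed -n 1,5p
python3 - <<'E'
from h import *
show(); print(toolR().as_matrix()[:,0]); J=[.5811,.1546,.0620,.155]
print(w2t(nest2w([8,-20,60],J)[0]))
snap("scene","s5.png",200,360,180,300,5);snap("top","t5.png",200,360,180,300,5)
E
```

```text
time: 9.42
tool_pos: [0.6234, 0.1252, 0.239]
tool_rot: [2.629, -0.021, 1.732]
time: 9.75
tool_pos: [0.5861, 0.1241, 0.212]
tool_rot: [2.628, -0.021, 1.731]
contact_force: [0.5, 0.2, -2.0]
opening: 0.0299
9.75 [0.5861 0.1241 0.212 ] [ 2.628 -0.021  1.731] F [ 0.5  0.2 -2. ] op 0.0299 q [ 0.04  0.25  1.82  0.15  0.56 -0.22]
[-0.15931487  0.98701046  0.02071523]
[  9.07427175 -66.60778023  70.637807  ]
```

View pics/s5.png

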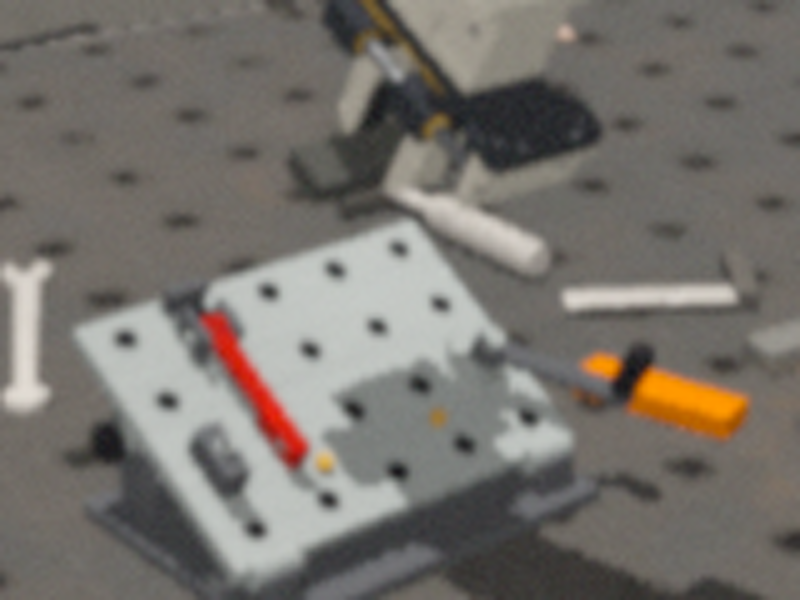

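View pics/t5.png

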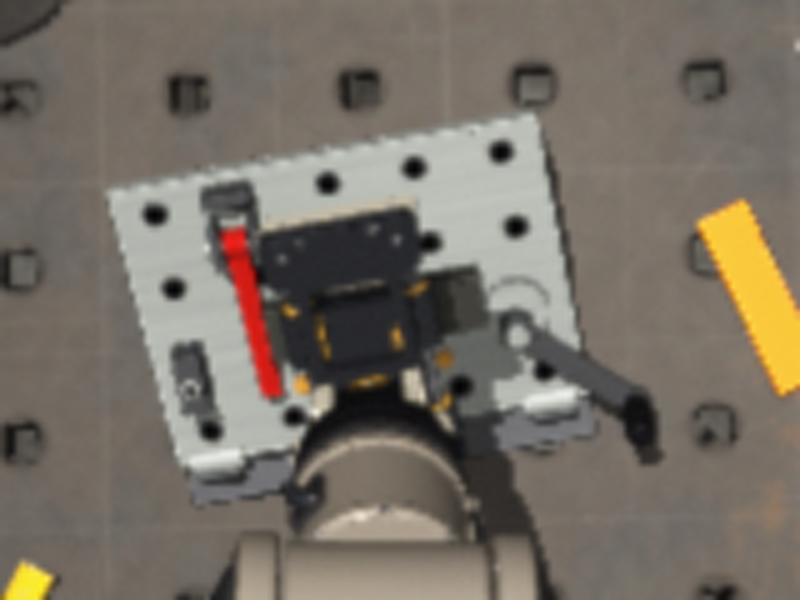

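```bash
cat >> h.py <<'E'
def barpts(s,th=0):
    st=robot.observe();P=[]
    for z in(3.4,-12.6):
        for x,y in((55,15),(55,-15),(-55,-15),(-55,15)): P.append((s+x,y,z))
    return toolR().apply(np.array(P)/1000)+st["tool_pos"]
def wire(im,n,P,x0,y0,f,col):
    u=((proj(n,P)-[x0,y0]+.5)*f).astype(int)
    for k in(0,4):
        for i in range(4): cv2.line(im,tuple(u[k+i]),tuple(u[k+(i+1)%4]),col,1)
    for i in range(4): cv2.line(im,tuple(u[i]),tuple(u[i+4]),col,1)
E
python3 - <<'E'
from h import *
A=cv2.imread("pics/s5.png");B=cv2.imread("pics/t5.png")
J=[.5811,.1546,.0620,.155]
nb=nest2w([(x,y-20,z) for z in(0,16) for x,y in((15,55),(-15,55),(-15,-55),(15,-55))],J)
for n,im in(("scene",A),("top",B)):
    wire(im,n,barpts(-2.4),200,180,5,(0,255,0)); wire(im,n,nb,200,180,5,(255,0,255))
    print((proj(n,barpts(-2.4))-[200,180])*5)
cv2.imwrite("pics/ov5.png",cv2.resize(np.vstack([A[80:560,150:650],B[150:450,150:650]]),None,fx=1.4,fy=1.4)[:,:] if 0 else np.hstack([A[60:560,180:560],B[60:560,200:600]]))
E
```

```text
[[278.82722429 164.18001675]
 [309.27908737 205.2015201 ]
 [471.39996612 159.05323236]
 [441.14596823 120.70945754]
 [287.31658063 143.2601764 ]
 [318.13727135 184.46535582]
 [481.23488632 139.09094331]
 [450.6254999  100.59193022]]
[[259.48740877 301.36070909]
 [271.95131818 354.06267871]
 [485.92584197 314.71357725]
 [475.40967354 261.62111486]
 [258.93789133 315.01240951]
 [271.53504073 368.10869256]
 [487.61425567 328.38001373]
 [477.00711024 274.88455739]]
```

View pics/ov5.png

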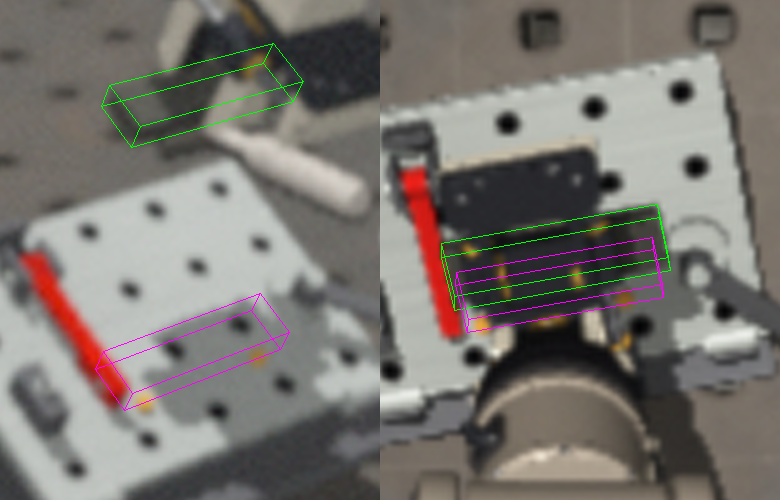

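Run:
```python
from h import *
A=cv2.imread("pics/s5.png")[100:220,260:500];B=cv2.imread("pics/t5.png")[220:380,230:520]
A2=A.copy();B2=B.copy();st=barpts(-2.4)
im=cv2.imread("pics/s5.png");wire(im,"scene",st,200,180,5,(0,255,0));A2=im[100:220,260:500]
im=cv2.imread("pics/t5.png");wire(im,"top",st,200,180,5,(0,255,0));B2=im[220:380,230:520]
a=cv2.resize(np.vstack([A,A2]),(480,480));b=cv2.resize(np.vstack([B,B2]),(435,480))
o=np.hstack([a,b]);o=np.clip(o.astype(float)*1.6,0,255).astype(np.uint8);cv2.imwrite("pics/z5.png",cv2.resize(o,(800,420)))
```

```text
(no output)
```

View pics/z5.png

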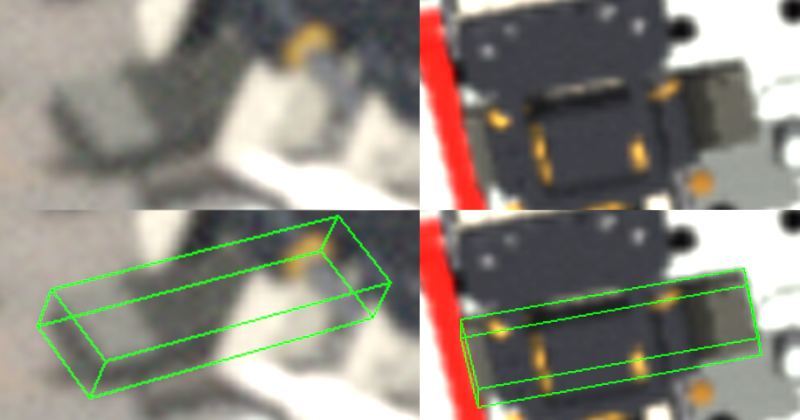

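Run:
```python
from h import *
N=[(112,105,0),(112,-130,0),(-20,25,6),(-20,-55,6)]
T=np.array([(87,153),(430,92),(243,308),(356,288)])/4+[200,180]
S=np.array([(60,266),(328,178),(260,370),(351,334)])/4+[200,180]
for z in(.0615,.065):
  for w in((1,0),(0,1),(1,.6)):
    f=lambda J:np.r_[w[0]*(proj("top",nest2w(N,[J[0],J[1],z,J[2]]))-T).ravel(),w[1]*(proj("scene",nest2w(N,[J[0],J[1],z,J[2]]))-S).ravel()]
    r=least_squares(f,[.58,.15,.15]);print(z,w,r.x,r.cost)
# refine red arm right face & bar end in pics/top0: predicted arm edges
J=[.5811,.1546,.065,.155]
print((proj("top",nest2w([(0,35,19),(0,47,19),(-13,35,19),(40,35,19)],J))-[200,180])*5)
```

```text
0.0615 (1, 0) [0.58221047 0.1551391  0.15015919] 0.014109979472612603
0.0615 (0, 1) [0.58211753 0.15395459 0.15986318] 0.05345246688741152
0.0615 (1, 0.6) [0.58213574 0.15489872 0.15162373] 0.11329197620402684
0.065 (1, 0) [0.58191707 0.15476715 0.15012267] 0.04267740793349906
0.065 (0, 1) [0.57601506 0.15691865 0.16159636] 0.25702064497832466
0.065 (1, 0.6) [0.58150625 0.15482248 0.1516959 ] 0.9027732650233619
[[278.13717613 368.93466607]
 [256.66239132 372.80145424]
 [283.18049703 389.59326947]
 [262.40488472 304.40391637]]
```

Run:
```python
from h import *
J=[.582,.155,.063,.153]
for p in((6,-20,50),(3,-20,12),(3,-20,5)): print(w2t(nest2w(p,J)[0]).round(1))
```

```text
[  9.3 -69.5  80.2]
[  8.5 -72.2 118.2]
[  8.3 -72.1 125.2]
```

```bash
python3 -m pendant '[[[3,-20,15],0],[[6,-42,40],0],[[9,-60,62],0],[[9.5,-69,80],0],[[9.5,-69,80],0],[[9.5,-69,80],0]]'
python3 - <<'E'
from h import *
J=[.582,.155,.063,.153]
show()
for p in((3,-20,12),(3,-20,6)): print(w2t(nest2w(p,J)[0]).round(1))
snap("scene","s6.png",220,340,200,290,6);snap("top","t6.png",220,340,200,290,6)
E
```

```text
time: 10.35
tool_pos: [0.5692, 0.1321, 0.1143]
tool_rot: [2.63, -0.022, 1.731]
contact_force: [0.2, 0.1, -2.3]
opening: 0.0295
10.35 [0.5692 0.1321 0.1143] [ 2.63  -0.022  1.731] F [ 0.2  0.1 -2.3] op 0.0295 q [ 0.06  0.38  1.98  0.25  0.28 -0.31]
[-0.2 -8.2 40.6]
[-0.4 -8.1 46.6]
```

View pics/s6.png

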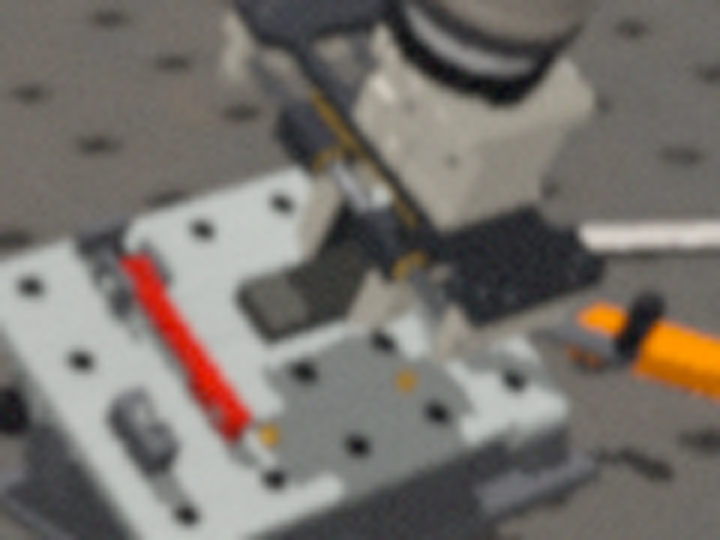

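View pics/t6.png

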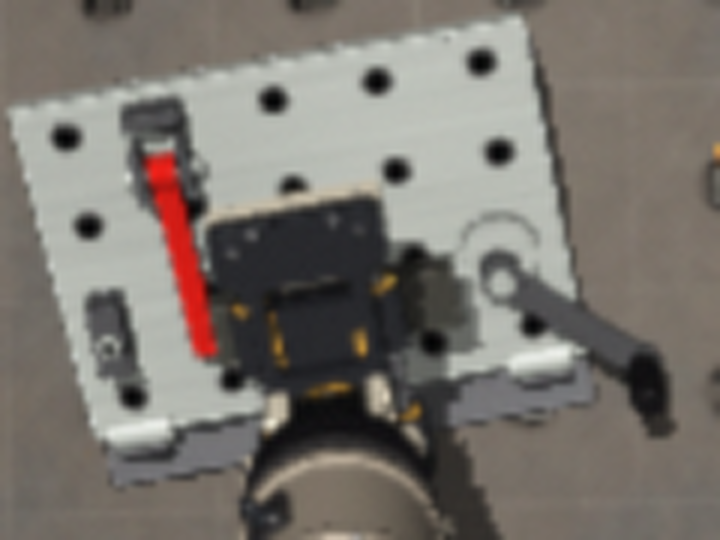

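```bash
python3 -m pendant '[[[0,-3,8],0],[[0,-5,16],0],[[0,-5,16],0]]'
python3 - <<'E'
from h import *
J=[.582,.155,.063,.153]
show()
for p in((3,-20,12),(3,-20,6)): print(w2t(nest2w(p,J)[0]).round(1))
E
```

```text
time: 10.7
tool_pos: [0.5772, 0.1326, 0.1066]
tool_rot: [2.636, -0.023, 1.732]
contact_force: [-0.3, 0.5, -3.4]
opening: 0.0301
10.7 [0.5772 0.1326 0.1066] [ 2.636 -0.023  1.732] F [-0.3  0.5 -3.4] op 0.0301 q [ 0.06  0.4   1.96  0.25  0.28 -0.32]
[  0.7 -11.2  30. ]
[  0.5 -11.1  36. ]
```

```bash
python3 -m pendant '[[[0,-30,20],0],[[0,-30,20],0]]'
python3 - <<'E'
from h import *
J=[.582,.155,.063,.153]
show()
for p in((3,-20,12),(3,-20,6)): print(w2t(nest2w(p,J)[0]).round(1))
E
```

```text
time: 10.87
tool_pos: [0.5666, 0.1292, 0.0897]
tool_rot: [2.669, -0.031, 1.736]
contact_force: [-0.8, -0.2, -3.3]
opening: 0.0296
10.87 [0.5666 0.1292 0.0897] [ 2.669 -0.031  1.736] F [-0.8 -0.2 -3.3] op 0.0296 q [ 0.05  0.42  1.98  0.29  0.28 -0.37]
[ 2.5  7.3 20.4]
[ 2.3  7.6 26.4]
```

```bash
python3 -m pendant '[[[2,0,10],0],[[2,0,16],0]]'
python3 - <<'E'
from h import *
J=[.582,.155,.063,.153]
show()
for p in((3,-20,12),(3,-20,6)): print(w2t(nest2w(p,J)[0]).round(1))
snap("scene","s7.png",220,340,200,290,6)
E
```

```text
time: 11.03
tool_pos: [0.5764, 0.1328, 0.0799]
tool_rot: [2.676, -0.033, 1.737]
contact_force: [0.4, 0.8, -3.2]
opening: 0.0297
11.03 [0.5764 0.1328 0.0799] [ 2.676 -0.033  1.737] F [ 0.4  0.8 -3.2] op 0.0297 q [ 0.05  0.46  1.95  0.29  0.28 -0.36]
[0.8 2.7 7. ]
[ 0.6  3.1 13. ]
```

View pics/s7.png

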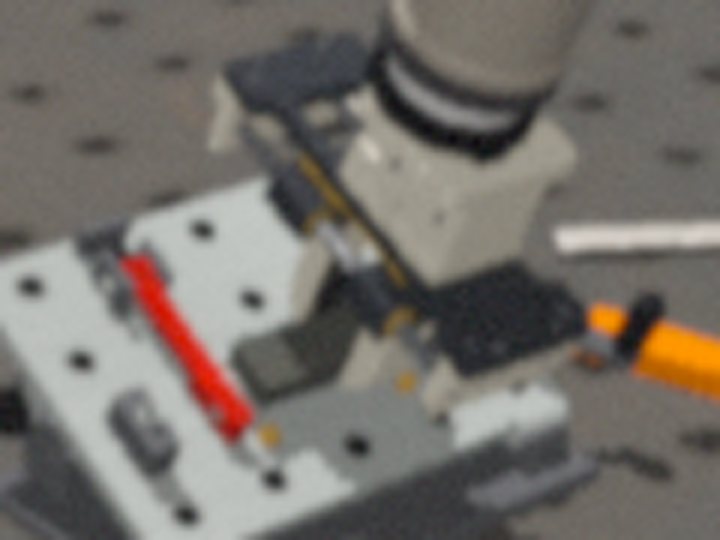

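```bash
cat >> h.py <<'E'
def w2n(P,J):
    d=(np.atleast_2d(P)-np.array(J[:3]))*1000; c,s=np.cos(J[3]),np.sin(J[3])
    x=c*d[:,0]+s*d[:,1]; y=-s*d[:,0]+c*d[:,1]; z=d[:,2]
    return np.c_[x*c30+z*s30, y, -x*s30+z*c30]
def barn(s=-2.4,J=(.582,.155,.063,.153)):
    print("bar underside corners (LU?,..):",w2n(barpts(s)[:4],J).round(1).tolist(),"tcp",w2n(robot.observe()["tool_pos"],J).round(1))
E
python3 -c "
from h import *
barn()"
```

```text
bar underside corners (LU?,..): [[16.1, 31.5, 16.1], [-13.8, 31.5, 17.8], [-14.4, -78.4, 14.0], [15.6, -78.5, 12.2]] tcp [[  1.1 -21.2  18.5]]
```

```bash
python3 -m pendant '[[[1,-1,5],0],[[1,-1,10],0],[[1,-1,10],0]]'; python3 -c "
from h import *
show();barn()"
```

```text
time: 11.33
tool_pos: [0.5826, 0.1347, 0.0731]
tool_rot: [2.681, -0.034, 1.738]
contact_force: [0.1, 0.8, -2.7]
opening: 0.0295
11.33 [0.5826 0.1347 0.0731] [ 2.681 -0.034  1.738] F [ 0.1  0.8 -2.7] op 0.0295 q [ 0.06  0.48  1.94  0.29  0.28 -0.36]
bar underside corners (LU?,..): [[17.8, 32.5, 7.6], [-12.1, 32.5, 9.5], [-12.6, -77.4, 5.4], [17.3, -77.5, 3.5]] tcp [[  2.8 -20.2  10. ]]
```

```bash
python3 -m pendant '[[[0,-1,2],0],[[0,-1,3],0]]'; python3 -c "
from h import *
show();barn()"; python3 -m pendant '[[[0,-1,2],0],[[0,-1,2.5],0]]'; python3 -c "
from h import *
show();barn()"
```

```text
time: 11.5
tool_pos: [0.5835, 0.135, 0.0711]
tool_rot: [2.684, -0.035, 1.738]
contact_force: [-3.1, 1.2, -0.7]
opening: 0.0293
11.5 [0.5835 0.135  0.0711] [ 2.684 -0.035  1.738] F [-3.1  1.2 -0.7] op 0.0293 q [ 0.06  0.48  1.93  0.29  0.28 -0.36]
bar underside corners (LU?,..): [[17.7, 32.6, 5.4], [-12.2, 32.7, 7.3], [-12.7, -77.2, 3.2], [17.2, -77.3, 1.2]] tcp [[  2.7 -20.    7.8]]
time: 11.67
tool_pos: [0.5839, 0.1353, 0.0701]
tool_rot: [2.685, -0.036, 1.739]
contact_force: [-11.0, -0.8, 11.7]
opening: 0.0292
11.67 [0.5839 0.1353 0.0701] [ 2.685 -0.036  1.739] F [-11.   -0.8  11.7] op 0.0292 q [ 0.06  0.48  1.93  0.29  0.28 -0.37]
bar underside corners (LU?,..): [[17.6, 32.9, 4.3], [-12.4, 32.9, 6.3], [-12.9, -77.0, 2.1], [17.0, -77.1, 0.1]] tcp [[  2.6 -19.8   6.7]]
```

```bash
python3 -m pendant '[[[0,0,-0.5],0],[[0,0,-0.5],0],[[0,0,-0.5],0]]' 0 6; python3 -m pendant '[[[0,0,0],0],[[0,0,0],0],[[0,0,0],0]]' 0 3; python3 -c "
from h import *
show();barn();snap('scene','s8.png',220,340,200,290,6)"
```

```text
time: 11.92
tool_pos: [0.5838, 0.1351, 0.0706]
tool_rot: [2.685, -0.036, 1.739]
contact_force: [-0.7, 0.2, -3.1]
opening: 0.0298
time: 12.17
tool_pos: [0.5838, 0.1351, 0.0705]
tool_rot: [2.685, -0.036, 1.739]
contact_force: [-0.9, 0.4, -2.2]
opening: 0.0296
12.17 [0.5838 0.1351 0.0705] [ 2.685 -0.036  1.739] F [-0.9  0.4 -2.2] op 0.0296 q [ 0.06  0.48  1.93  0.29  0.28 -0.37]
bar underside corners (LU?,..): [[17.7, 32.7, 4.8], [-12.3, 32.8, 6.8], [-12.8, -77.1, 2.6], [17.1, -77.2, 0.6]] tcp [[  2.7 -19.9   7.2]]
```

View pics/s8.png

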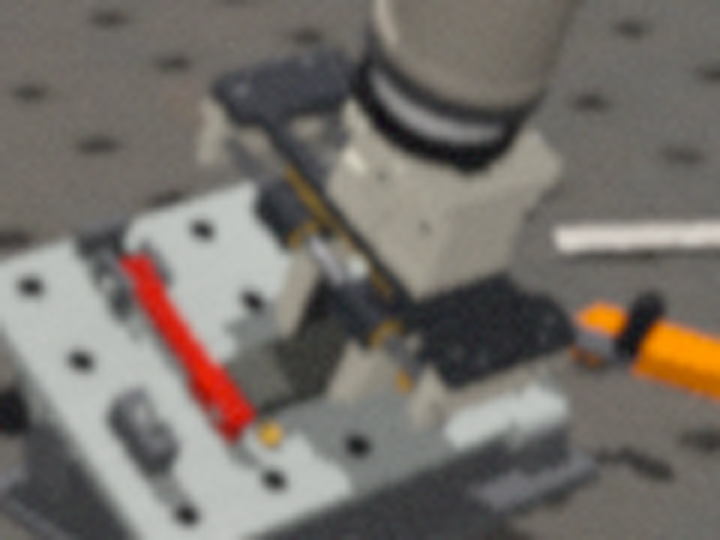

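```bash
python3 -m pendant '[[[0,-0.5,1],0],[[0,-0.5,2],0],[[0,-0.5,2.5],0],[[0,-0.5,3],0]]' 0 3; python3 -c "
from h import *
show();barn()"
```

```text
time: 12.55
tool_pos: [0.5844, 0.1353, 0.0681]
tool_rot: [2.688, -0.036, 1.739]
contact_force: [-5.9, -2.5, 2.1]
opening: 0.0308
12.55 [0.5844 0.1353 0.0681] [ 2.688 -0.036  1.739] F [-5.9 -2.5  2.1] op 0.0308 q [ 0.06  0.49  1.93  0.29  0.28 -0.37]
bar underside corners (LU?,..): [[17.0, 32.8, 2.3], [-12.9, 32.9, 4.4], [-13.5, -77.0, 0.2], [16.4, -77.1, -1.9]] tcp [[  2.  -19.8   4.7]]
```

```bash
python3 -m pendant '[[[0,0,0.8],0],[[0,0,0.8],0]]' 0.335 3; python3 -m pendant '[[[0,0,0.5],0],[[0,0,0.5],0],[[0,0,0.5],0]]' 0.345 3; python3 -m pendant '[[[0,0,0],0],[[0,0,0],0],[[0,0,0],0]]' 0.36 3; python3 -c "
from h import *
show();barn();snap('scene','s9.png',220,340,200,290,6);snap('top','t9.png',220,340,200,290,6)"
```

```text
time: 12.72
tool_pos: [0.5846, 0.1354, 0.0676]
tool_rot: [2.687, -0.036, 1.739]
contact_force: [-5.0, -0.7, 2.6]
opening: 0.0305
time: 12.97
tool_pos: [0.5844, 0.1354, 0.0674]
tool_rot: [2.688, -0.036, 1.739]
contact_force: [-6.9, -1.5, 3.8]
opening: 0.0314
time: 13.22
tool_pos: [0.5847, 0.1354, 0.0677]
tool_rot: [2.687, -0.036, 1.739]
contact_force: [-3.8, -0.6, 2.2]
opening: 0.0331
13.22 [0.5847 0.1354 0.0677] [ 2.687 -0.036  1.739] F [-3.8 -0.6  2.2] op 0.0331 q [ 0.06  0.49  1.93  0.3   0.28 -0.37]
bar underside corners (LU?,..): [[17.1, 32.8, 1.9], [-12.8, 32.9, 4.0], [-13.4, -77.0, -0.3], [16.5, -77.1, -2.4]] tcp [[  2.1 -19.8   4.3]]
```

View pics/s9.png

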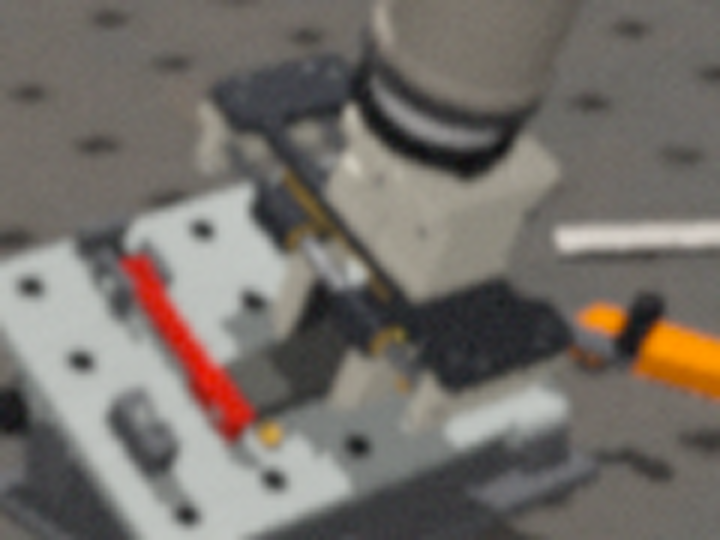

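View pics/t9.png

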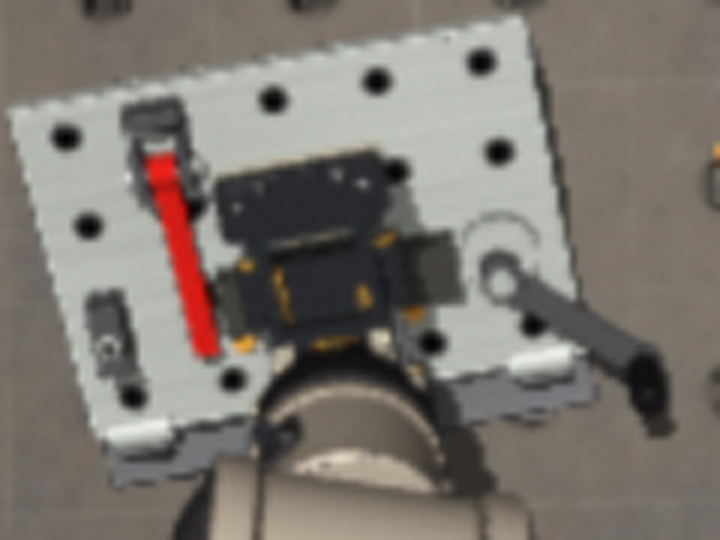

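```bash
python3 -m pendant '[[[0,-0.5,-1],0],[[0,-1,-1.5],0],[[0,-2,-1.5],0],[[0,-3,-1.5],0],[[0,-3,-1.5],0]]' 0.37 3; python3 -c "
from h import *
show();barn()"
```

```text
time: 13.73
tool_pos: [0.5818, 0.1347, 0.0684]
tool_rot: [2.688, -0.036, 1.739]
contact_force: [-0.1, -0.2, 0.6]
opening: 0.0344
13.73 [0.5818 0.1347 0.0684] [ 2.688 -0.036  1.739] F [-0.1 -0.2  0.6] op 0.0344 q [ 0.06  0.49  1.94  0.3   0.28 -0.37]
bar underside corners (LU?,..): [[14.9, 32.7, 4.0], [-15.1, 32.7, 6.1], [-15.6, -77.2, 1.8], [14.3, -77.2, -0.3]] tcp [[ -0.1 -20.    6.4]]
```

```bash
python3 -m pendant '[[[0,-1,0],0],[[0,-1.5,0],0],[[0,-2,0],0],[[0,-2,0],0]]' 0.37 3 | tail -4; python3 -c "
from h import *
show();barn()
R=toolR();print(R.inv().apply(robot.observe()['contact_force']))"
```

```text
tool_pos: [0.5804, 0.1344, 0.0683]
tool_rot: [2.69, -0.037, 1.739]
contact_force: [-0.9, 0.5, -0.4]
opening: 0.0342
14.07 [0.5804 0.1344 0.0683] [ 2.69  -0.037  1.739] F [-0.9  0.5 -0.4] op 0.0342 q [ 0.05  0.48  1.94  0.3   0.28 -0.38]
bar underside corners (LU?,..): [[13.5, 32.6, 4.6], [-16.4, 32.6, 6.7], [-17.0, -77.3, 2.4], [13.0, -77.4, 0.2]] tcp [[ -1.5 -20.1   7. ]]
[ 0.65328479 -0.92366368 -0.027279  ]
```

```bash
python3 -m pendant '[[[0,-1,0],0],[[0,-1.5,0],0],[[0,-2,0],0],[[0,-2,0],0]]' 0.37 3 | tail -4; python3 -c "
from h import *
show();barn()
R=toolR();print(R.inv().apply(robot.observe()['contact_force']));snap('scene','s10.png',220,340,200,290,6)
snap('top','t10.png',220,340,200,290,6)"
```

```text
tool_pos: [0.5792, 0.1341, 0.0683]
tool_rot: [2.69, -0.037, 1.739]
contact_force: [1.0, 0.8, 0.0]
opening: 0.0339
14.4 [0.5792 0.1341 0.0683] [ 2.69  -0.037  1.739] F [1.  0.8 0. ] op 0.0339 q [ 0.05  0.48  1.94  0.3   0.28 -0.38]
bar underside corners (LU?,..): [[12.5, 32.4, 5.2], [-17.5, 32.5, 7.4], [-18.0, -77.4, 3.0], [11.9, -77.5, 0.8]] tcp [[ -2.5 -20.2   7.6]]
[0.63560172 1.05762073 0.48349615]
```

View pics/t10.png

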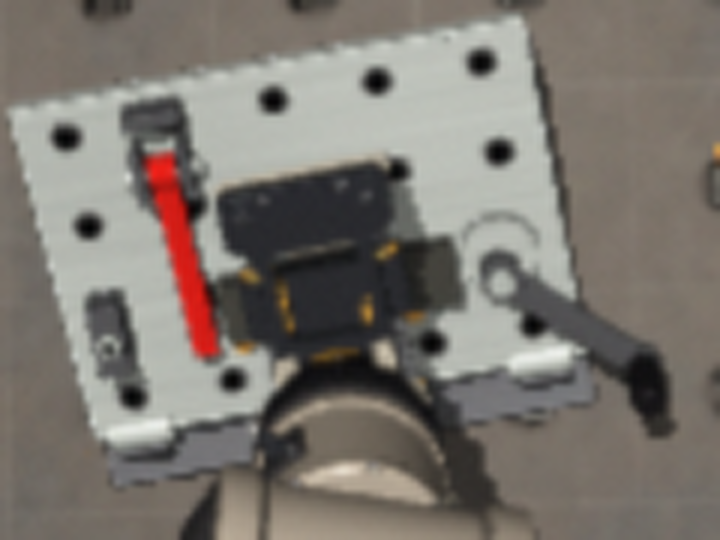

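View pics/s10.png

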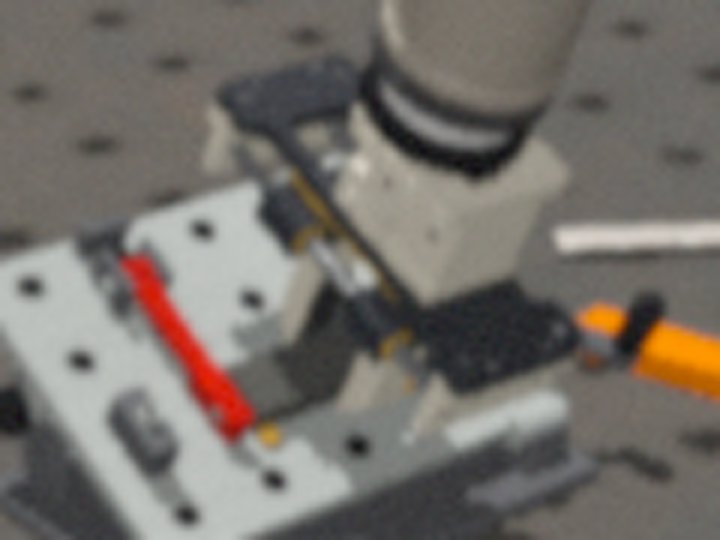

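```bash
python3 -m pendant '[[[0,0,-2],0],[[0,0,-2],0],[[0,0,-3],0]]' 0.5 3 | tail -4; python3 -m pendant '[[[0,0,-15],0],[[0,4,-40],0],[[0,12,-75],0],[[0,20,-110],0],[[0,25,-130],0]]' 0.5 | tail -4; python3 -c "
from h import *
show()
snap('scene','s11.png',220,340,200,290,6)
snap('top','t11.png',220,340,200,290,6)"
```

```text
tool_pos: [0.5776, 0.1338, 0.0709]
tool_rot: [2.691, -0.037, 1.739]
contact_force: [-0.0, 0.6, -0.2]
opening: 0.0452
tool_pos: [0.5449, 0.1232, 0.2023]
tool_rot: [2.687, -0.036, 1.739]
contact_force: [0.5, 0.1, 0.3]
opening: 0.0459
15.17 [0.5449 0.1232 0.2023] [ 2.687 -0.036  1.739] F [0.5 0.1 0.3] op 0.0459 q [ 0.03  0.21  1.88  0.16  0.61 -0.24]
```

View pics/t11.png

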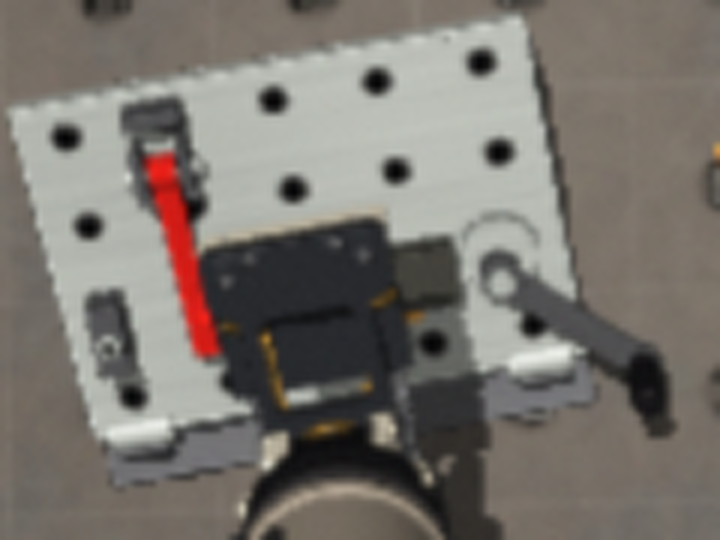

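View pics/s11.png

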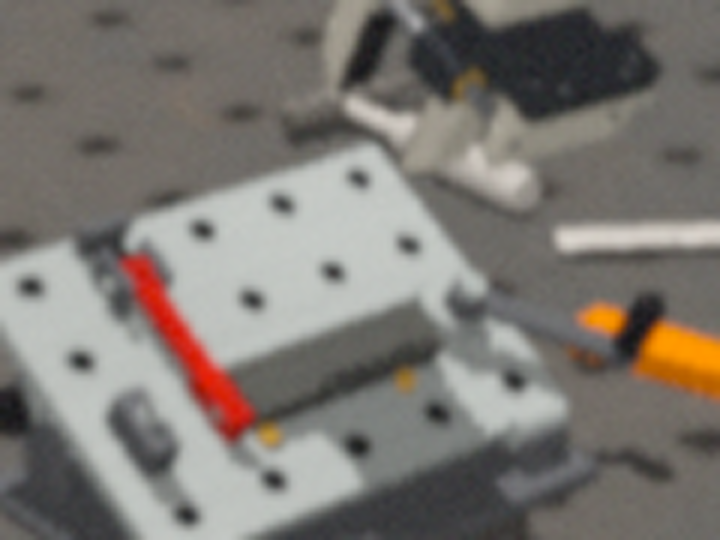

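Run:
```python
from h import *
J=[.582,.155,.063,.153]
def knob(q,z): t=np.radians(125)+q; return (-80*np.sin(t),-98.5+80*np.cos(t),z)
A=cv2.imread("pics/s11.png");B=cv2.imread("pics/t11.png")
nb=nest2w([(x,y-22,z) for z in(0,16) for x,y in((15,55),(-15,55),(-15,-55),(15,-55))],J)
for n,im in(("scene",A),("top",B)):
    wire(im,n,nb,220,200,6,(255,0,255))
    for q,c in((.1,(0,0,255)),(.2,(0,255,0)),(.3,(255,0,0))):
        u=((proj(n,nest2w([knob(q,27),knob(q,65)],J))-[220,200]+.5)*6).astype(int); cv2.line(im,tuple(u[0]),tuple(u[1]),c,1)
cv2.imwrite("pics/ov11.png",cv2.resize(np.hstack([A[180:500,180:720],B[180:500,180:720]]),None,fx=.74,fy=.74*1.5))
for p in [knob(.2,z) for z in(80,33)]: print(p,w2t(nest2w(np.array(p)+[10,0,0],J)[0]).round(0))
```

```text
(np.float64(-55.10971952066327), np.float64(-156.4906786850596), 80) [-133.  -76.   62.]
(np.float64(-55.10971952066327), np.float64(-156.4906786850596), 33) [-135.  -73.  108.]
```

View pics/ov11.png

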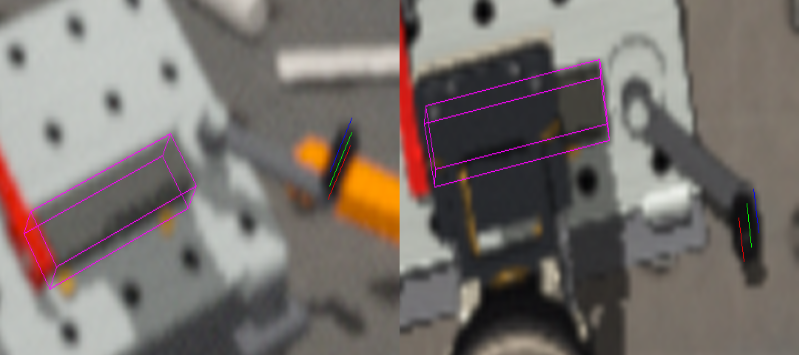

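```bash
python3 -m pendant '[[[-30,-15,0],0],[[-65,-35,10],0],[[-100,-55,25],0],[[-125,-70,40],0],[[-133,-76,50],0],[[-133,-76,50],0]]' 0.55 20| tail -4
python3 - <<'E'
from h import *
J=[.582,.155,.063,.153]
show()
def knob(q,z): t=np.radians(125)+q; return np.array((-80*np.sin(t),-98.5+80*np.cos(t),z))
for z in(80,33): print(w2t(nest2w(knob(.2,z)+[10,0,0],J)[0]).round(1))
print(w2n(robot.observe()["tool_pos"],J))
snap('scene','s12.png',240,360,200,290,6)
snap('top','t12.png',240,360,200,290,6)
E
```

```text
tool_pos: [0.5207, -0.0143, 0.1166]
tool_rot: [2.689, -0.039, 1.735]
contact_force: [0.9, 1.1, 0.0]
opening: 0.0507
15.77 [ 0.5207 -0.0143  0.1166] [ 2.689 -0.039  1.735] F [0.9 1.1 0. ] op 0.0507 q [-0.32  0.3   2.07  0.58  0.45 -0.96]
[1.2 3.6 9.5]
[-0.7  6.9 56.3]
[[ -48.02005577 -158.01797727   89.62868711]]
```

View pics/s12.png

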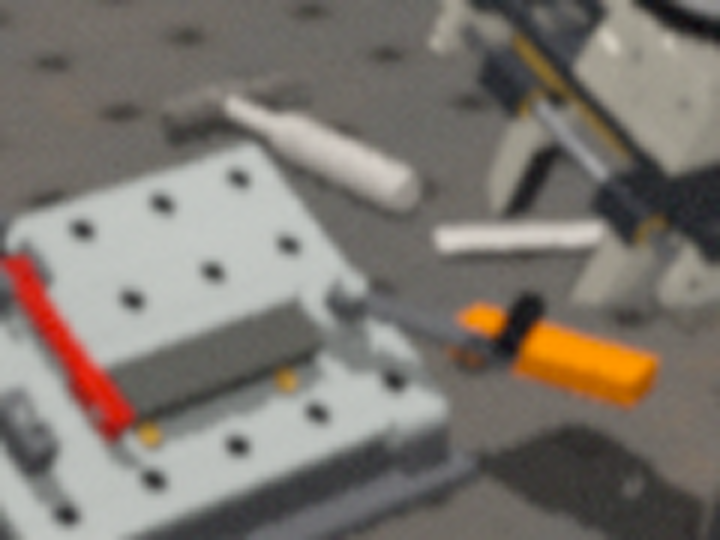

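View pics/t12.png

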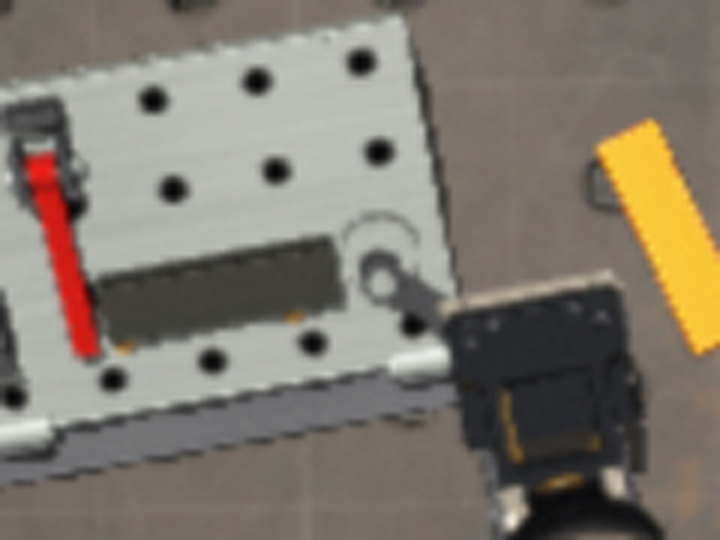

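```bash
python3 -m pendant '[[[0,4,15],0],[[0,6,30],0],[[0,6,42],0],[[0,6,42],0]]' 0.55 20| tail -4
python3 - <<'E'
from h import *
J=[.582,.155,.063,.153]
show()
def knob(q,z): t=np.radians(125)+q; return np.array((-80*np.sin(t),-98.5+80*np.cos(t),z))
for z in(40,33): print(w2t(nest2w(knob(.2,z)+[10,0,0],J)[0]).round(1))
print(w2n(robot.observe()["tool_pos"],J),knob(.2,33))
snap('scene','s13.png',240,360,200,290,6)
E
```

```text
tool_pos: [0.5458, -0.0057, 0.0835]
tool_rot: [2.686, -0.038, 1.741]
contact_force: [-1.4, -0.4, 0.5]
opening: 0.0506
16.2 [ 0.5458 -0.0057  0.0835] [ 2.686 -0.038  1.741] F [-1.4 -0.4  0.5] op 0.0506 q [-0.28  0.4   2.05  0.66  0.37 -1.03]
[-3.5 -2.6  8. ]
[-3.8 -2.2 14.9]
[[ -41.9219486  -153.28015023   47.89724483]] [ -55.10971952 -156.49067869   33.        ]
```

View pics/s13.png

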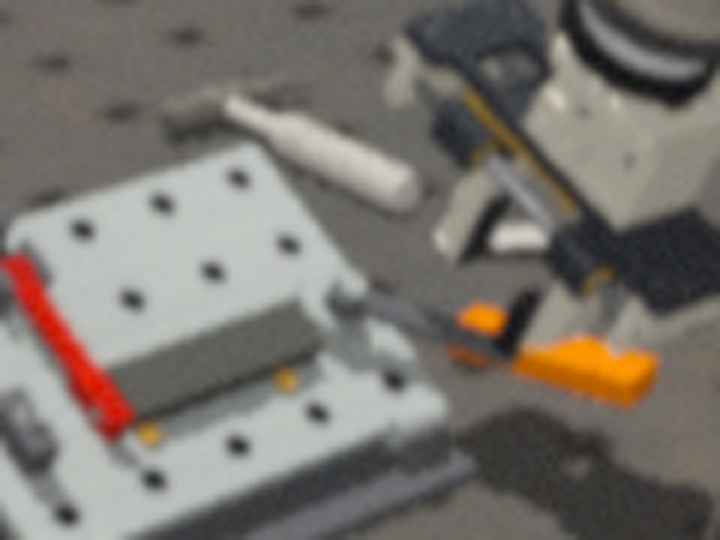

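```bash
python3 -m pendant '[[[-3,-3,6],0],[[-4,-4,13],0],[[-4,-4,14],0]]' 0.55 20| tail -4
python3 - <<'E'
from h import *
J=[.582,.155,.063,.153]
show()
def knob(q,z): t=np.radians(125)+q; return np.array((-80*np.sin(t),-98.5+80*np.cos(t),z))
print(w2n(robot.observe()["tool_pos"],J),knob(.2,33))
R=toolR().as_matrix(); N=np.array([nest2w([1,0,0],[0,0,0,.153])[0],nest2w([0,1,0],[0,0,0,.153])[0],nest2w([0,0,1],[0,0,0,.153])[0]])*1000
print((N@R).round(3))
snap('scene','s14.png',240,360,200,290,6);snap('top','t14.png',240,360,200,290,6)
E
```

```text
tool_pos: [0.5489, -0.0082, 0.0703]
tool_rot: [2.685, -0.038, 1.741]
contact_force: [0.8, -0.1, 0.5]
opening: 0.0504
16.5 [ 0.5489 -0.0082  0.0703] [ 2.685 -0.038  1.741] F [ 0.8 -0.1  0.5] op 0.0504 q [-0.29  0.43  2.05  0.73  0.35 -1.1 ]
[[ -46.27411608 -156.19652578   35.09245942]] [ -55.10971952 -156.49067869   33.        ]
[[ 0.004  0.998 -0.068]
 [ 0.999 -0.001  0.042]
 [ 0.042 -0.068 -0.997]]
```

View pics/s14.png

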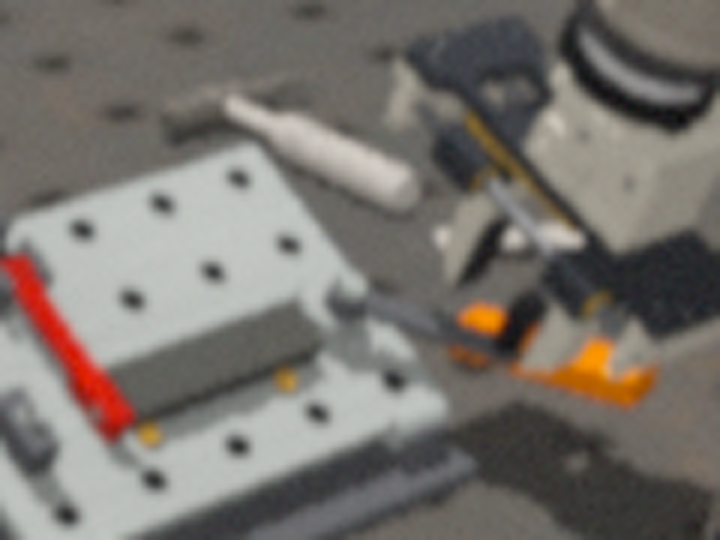

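View pics/t14.png

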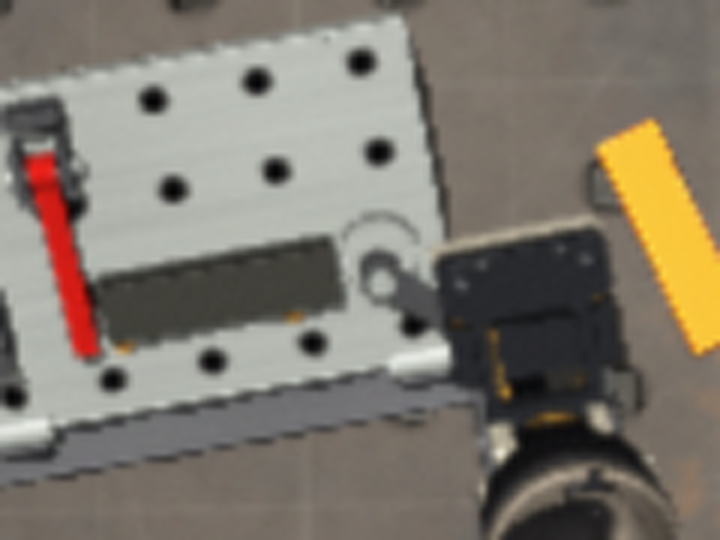

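```bash
cat >> h.py <<'E'
J=[.582,.155,.063,.153]
def knob(q,z): t=np.radians(125)+q; return np.array((-80*np.sin(t),-98.5+80*np.cos(t),z))
def arc(qs,off=10,z=35,offy=0):
    for q in qs: print(round(q,2),w2t(nest2w(knob(q,z)+[off,offy,0],J)[0]).round(0).astype(int).tolist())
E
python3 - <<'E'
from h import *
arc(np.arange(.3,1.21,.1))
E
```

```text
0.3 [-5, 7, 0]
0.4 [-10, 14, -1]
0.5 [-14, 21, -2]
0.6 [-17, 28, -2]
0.7 [-19, 36, -3]
0.8 [-21, 43, -3]
0.9 [-22, 51, -4]
1.0 [-22, 59, -5]
1.1 [-21, 67, -5]
1.2 [-20, 75, -6]
```

```bash
python3 -m pendant '[[[0,0,0],0],[[-2,3,0],0],[[-5,7,0],0],[[-10,14,-1],0],[[-14,21,-2],0],[[-17,28,-2],0],[[-17,28,-2],0]]' 0.4 20| tail -4
python3 - <<'E'
from h import *
show(); print(w2n(robot.observe()["tool_pos"],J),knob(.6,35))
print(toolR().inv().apply(robot.observe()['contact_force']))
snap('scene','s15.png',240,360,200,290,6);
arc(np.arange(.6,1.31,.1))
E
```

```text
tool_pos: [0.5771, -0.0224, 0.0852]
tool_rot: [2.683, -0.036, 1.741]
contact_force: [0.3, -0.7, -0.8]
opening: 0.0368
17.18 [ 0.5771 -0.0224  0.0852] [ 2.683 -0.036  1.741] F [ 0.3 -0.7 -0.8] op 0.0368 q [-0.3   0.44  1.96  0.61  0.41 -0.99]
[[ -16.56226813 -174.55952055   35.15873482]] [ -28.17677908 -173.37368777   35.        ]
[-0.77135786 -0.1322453   0.77959916]
0.6 [1, -1, 0]
0.7 [-2, 7, 0]
0.8 [-3, 14, -1]
0.9 [-4, 22, -2]
1.0 [-4, 30, -2]
1.1 [-4, 38, -3]
1.2 [-2, 46, -3]
1.3 [0, 54, -3]
```

View pics/s15.png

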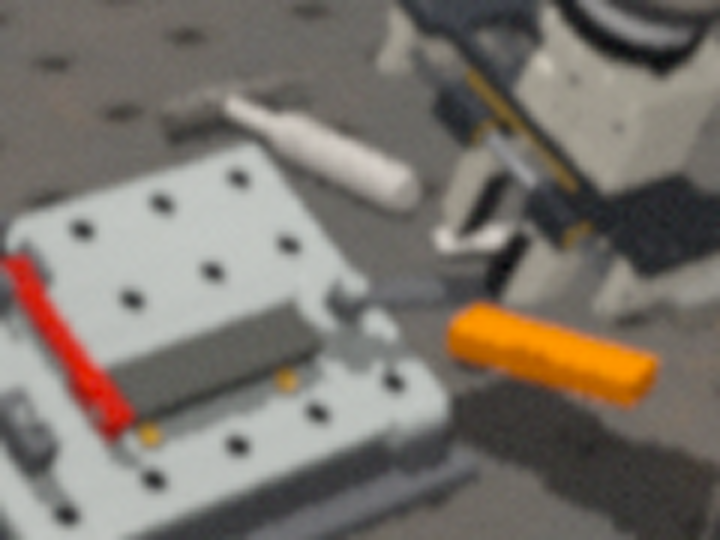

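The lever follows: the arm now points right, and the knob at crop (500,275) sits against the lower finger. I carry on along the arc.

```bash
python3 -m pendant '[[[-2,7,0],0],[[-3,14,-1],0],[[-4,22,-2],0],[[-4,30,-2],0],[[-4,38,-3],0],[[-2,46,-3],0],[[0,54,-3],0],[[0,54,-3],0]]' 0.4 20| tail -4
python3 - <<'E'
from h import *
show(); print(w2n(robot.observe()["tool_pos"],J),knob(1.3,35))
print(toolR().inv().apply(robot.observe()['contact_force']))
snap('scene','s16.png',240,360,200,290,6);
arc(np.arange(1.3,1.91,.05))
E
```

```text
tool_pos: [0.6233, -0.0143, 0.1117]
tool_rot: [2.684, -0.037, 1.742]
contact_force: [-0.8, 0.7, 0.1]
opening: 0.0366
17.9 [ 0.6233 -0.0143  0.1117] [ 2.684 -0.037  1.742] F [-0.8  0.7  0.1] op 0.0366 q [-0.26  0.46  1.82  0.46  0.5  -0.78]
[[  37.38248372 -173.58656848   34.68373282]] [  26.68416463 -173.91853458   35.        ]
[ 0.82062235 -0.58428169 -0.32201647]
1.3 [0, 0, 0]
1.35 [1, 3, -1]
1.4 [3, 7, -1]
1.45 [5, 11, -1]
1.5 [7, 14, -1]
1.55 [9, 18, -1]
1.6 [11, 21, -1]
1.65 [14, 24, -1]
1.7 [16, 27, -1]
1.75 [19, 30, -2]
1.8 [22, 33, -2]
1.85 [25, 35, -2]
1.9 [28, 38, -2]
```

View pics/s16.png

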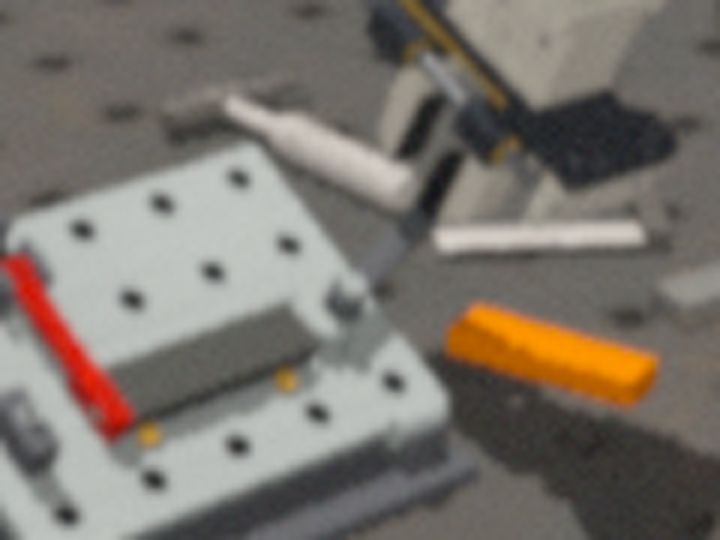

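```bash
python3 -m pendant '[[[2,3,-1],-7],[[5,7,-1],-14],[[9,10,-1],-21],[[12,13,-1],-28],[[15,16,-1],-35],[[17,19,-1],-35],[[17,19,-1],-35]]' 0.4 20| tail -4
python3 - <<'E'
from h import *
show(); a=np.radians(35);o=[10*np.cos(a),10*np.sin(a)]
print(w2n(robot.observe()["tool_pos"],J),knob(1.6,35)+[*o,0])
print(toolR().inv().apply(robot.observe()['contact_force']))
arc(np.arange(1.6,2.0,.05),o[0],35,o[1])
E
```

```text
tool_pos: [0.6361, 0.0052, 0.1211]
tool_rot: [2.737, 0.223, 2.295]
contact_force: [-1.4, -0.1, 0.4]
opening: 0.037
18.53 [0.6361 0.0052 0.1211] [2.737 0.223 2.295] F [-1.4 -0.1  0.4] op 0.037 q [-0.21  0.46  1.78  0.4   0.53 -1.29]
[[  55.56202    -156.28282743   35.05094471]] [  55.97157752 -156.92860383   35.        ]
[ 0.76696343 -0.84684192 -0.95619335]
1.6 [-1, 0, 0]
1.65 [-1, 4, 0]
1.7 [0, 8, 0]
1.75 [1, 12, 0]
1.8 [1, 16, 0]
1.85 [2, 20, 0]
1.9 [4, 23, 0]
1.95 [5, 27, 0]
```

Now aligned with the tangent, I push slowly to the end.

```bash
python3 -m pendant '[[[0,2,0],0],[[0,4,0],0],[[0,6,0],0],[[0,8,0],0],[[0,10,0],0]]' 0.4 20| tail -4; python3 -m pendant '[[[0,2,0],0],[[1,4,0],0],[[1,6,0],0]]' 0.4 20| tail -4
python3 - <<'E'
from h import *
show(); a=np.radians(35);o=[10*np.cos(a),10*np.sin(a)]
print(w2n(robot.observe()["tool_pos"],J),knob(1.78,35)+[*o,0])
print(toolR().inv().apply(robot.observe()['contact_force']))
snap('scene','s17.png',240,360,200,290,6);
E
```

```text
tool_pos: [0.6423, 0.0118, 0.1251]
tool_rot: [2.737, 0.223, 2.294]
contact_force: [-5.2, -3.9, 2.0]
opening: 0.0369
tool_pos: [0.6452, 0.0157, 0.127]
tool_rot: [2.739, 0.223, 2.294]
contact_force: [-10.5, -15.0, 0.3]
opening: 0.037
19.2 [0.6452 0.0157 0.127 ] [2.739 0.223 2.294] F [-10.5 -15.    0.3] op 0.037 q [-0.19  0.46  1.75  0.37  0.54 -1.23]
[[  67.72178062 -147.32976601   34.80145198]] [  66.68694771 -147.33790135   35.        ]
[ -4.26894184 -16.65156709  -6.34268372]
```

View pics/s17.png

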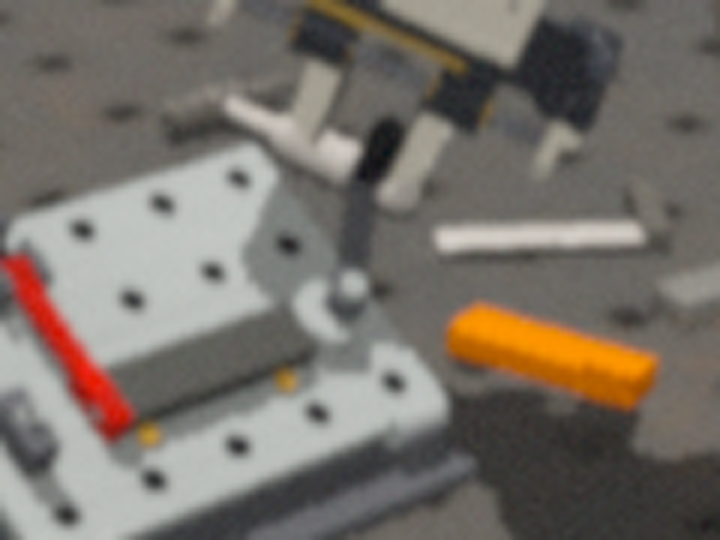

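```bash
python3 -m pendant '[[[0,2,0],0],[[0,4,0],0],[[1,5,0],0]]' 0.4 20| tail -4
python3 - <<'E'
from h import *
a=np.radians(35);o=[10*np.cos(a),10*np.sin(a)]
print(w2n(robot.observe()["tool_pos"],J),knob(1.78,35)+[*o,0])
print(toolR().inv().apply(robot.observe()['contact_force']))
E
```

```text
tool_pos: [0.6454, 0.016, 0.1269]
tool_rot: [2.746, 0.223, 2.295]
contact_force: [-16.5, -28.7, 0.8]
opening: 0.0368
[[  67.86514299 -147.0369283    34.59625118]] [  66.68694771 -147.33790135   35.        ]
[-10.4831626  -29.58000576 -10.67520034]
```

```bash
python3 -m pendant '[[[0,-4,0],0],[[0,-9,0],0],[[0,-9,0],0]]' 0.4 20| tail -4; python3 -m pendant '[[[0,0,-15],0],[[0,0,-50],0],[[0,0,-85],0],[[0,0,-110],0],[[-40,-30,-120],0],[[-80,-60,-120],0],[[-80,-60,-120],0]]' 0.4 | tail -4
python3 - <<'E'
from h import *
show()
snap('scene','s18.png',220,340,200,290,6);snap('top','t18.png',220,340,200,290,6)
E
```

```text
tool_pos: [0.6395, 0.0097, 0.1234]
tool_rot: [2.746, 0.223, 2.293]
contact_force: [0.0, 0.2, -0.2]
opening: 0.0366
tool_pos: [0.6036, -0.1047, 0.2286]
tool_rot: [2.743, 0.228, 2.292]
contact_force: [-0.0, -0.6, -0.1]
opening: 0.0366
20.33 [ 0.6036 -0.1047  0.2286] [2.743 0.228 2.292] F [-0.  -0.6 -0.1] op 0.0366 q [-0.44  0.3   1.67  0.38  0.84 -1.42]
```

View pics/s18.png

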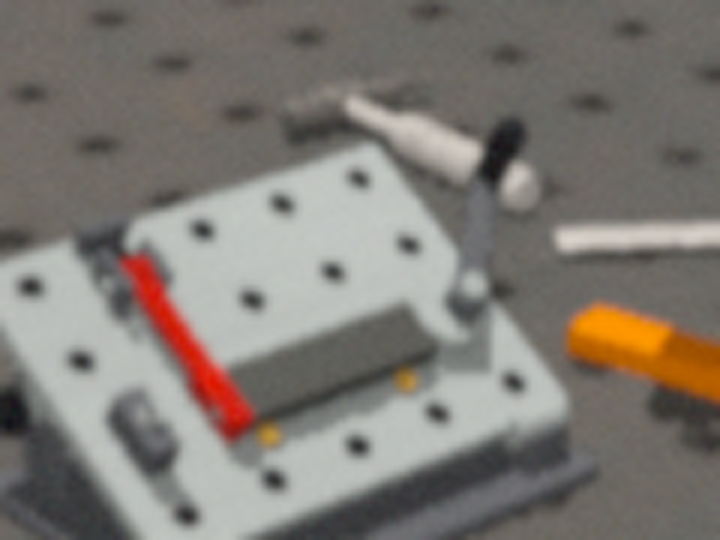

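View pics/t18.png

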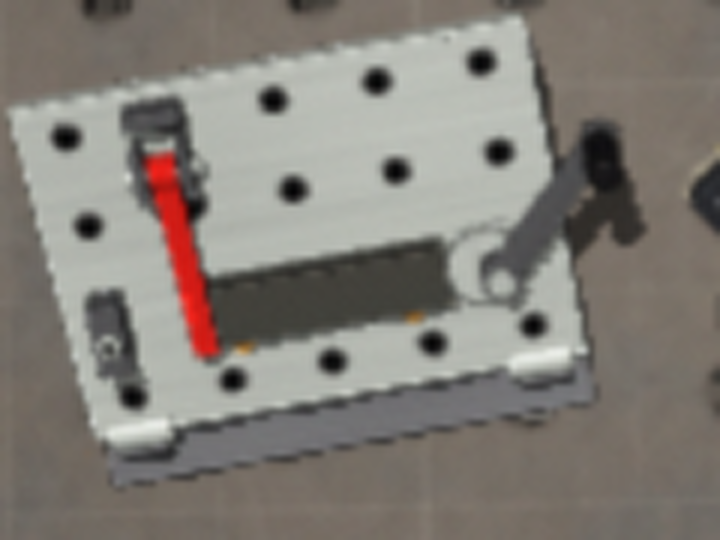

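Run:
```python
from h import *
A=cv2.imread("pics/s18.png");B=cv2.imread("pics/t18.png")
A0,B0=A.copy(),B.copy()
nb=nest2w([(x,y-20,z) for z in(0,16) for x,y in((15,55),(-15,55),(-15,-55),(15,-55))],J)
for n,im in(("scene",A),("top",B)):
    wire(im,n,nb,220,200,6,(255,0,255))
    for q,c in((1.6,(0,0,255)),(1.7,(0,255,0)),(1.78,(255,0,0))):
        u=((proj(n,nest2w([knob(q,27),knob(q,65)],J))-[220,200]+.5)*6).astype(int); cv2.line(im,tuple(u[0]),tuple(u[1]),c,1)
o=np.vstack([np.hstack([A[80:460,180:580],B[80:400,180:660][:, :].copy() if 0 else B[80:460,180:660]]),np.hstack([A0[80:460,180:580],B0[80:460,180:660]])])
cv2.imwrite("pics/ov18.png",cv2.resize(np.clip(o*1.3,0,255).astype(np.uint8),(690,595)))
```

```text
(no output)
```

View pics/ov18.png

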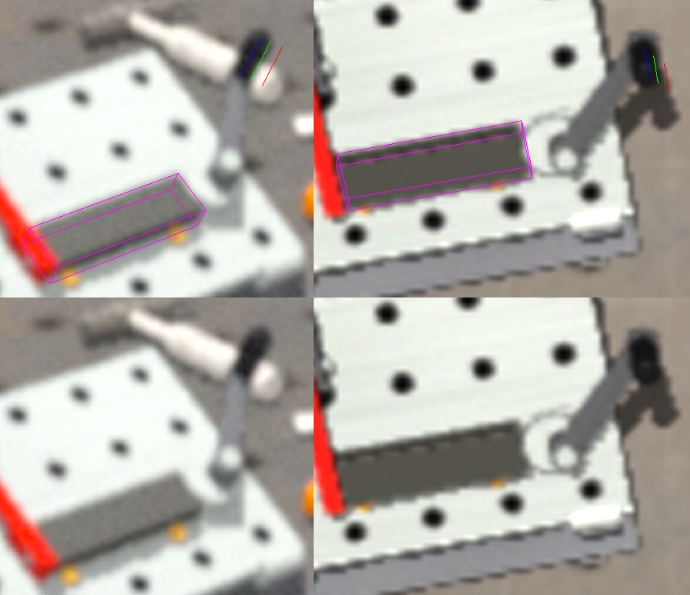

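Run:
```python
from h import *
A=cv2.imread("pics/s18.png")
def dr(J,col,im):
    for x0 in(0,3):
        nb=nest2w([(x0+x,y-20,z) for z in(0,16) for x,y in((15,55),(-15,55),(-15,-55),(15,-55))],J)
        if x0==0: wire(im,"scene",nb,220,200,6,col)
    for p in((-20,25,3),(-20,-55,3)):
        u=((proj("scene",nest2w(p,J))[0]-[220,200]+.5)*6).astype(int); cv2.circle(im,tuple(u),3,col,-1)
Js=[.5806,.1542,.0616,.165]
im=A.copy();dr(Js,(255,0,255),im)
o=np.hstack([A[280:470,190:480],im[280:470,190:480]]);cv2.imwrite("pics/z18.png",cv2.resize(np.clip(o*1.3,0,255).astype(np.uint8),None,fx=1.37,fy=1.37))
```

```text
(no output)
```

View pics/z18.png

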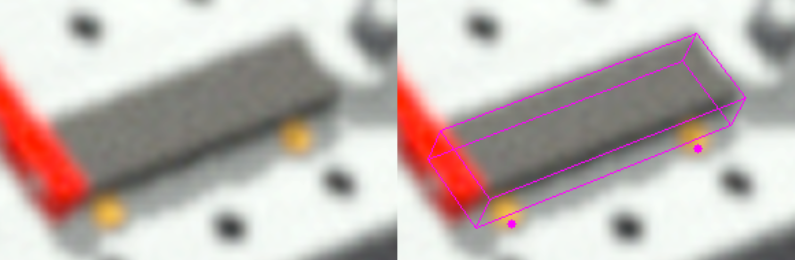

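Run:
```python
from h import *
f=lambda p:((proj("top",nest2w(p,J))[0]-[220,200])*6).round(1)
for y in(25,-55): print("pin",f((-20,y,6)),"far/near edge",f((-15,y,6)),f((-25,y,6)),"bar edge g=0,2,4",f((-15,y,16)),f((-13,y,16)),f((-11,y,16)))
B=cv2.imread("pics/t18.png");T0=cv2.resize(cv2.imread("pics/top0.png")[200:290,220:340],None,fx=6,fy=6,interpolation=cv2.INTER_CUBIC)
o=np.hstack([T0[280:380,200:460],B[280:380,200:460]]);cv2.imwrite("pics/z19.png",cv2.resize(o,None,fx=1.5,fy=3))
for (u,v) in((244,342),(412,312)): print([B[r,u].tolist() for r in range(v-18,v+24,5)])
```

```text
pin [244.6 342.1] far/near edge [242.3 332.7] [246.8 351.5] bar edge g=0,2,4 [241.8 342.6] [240.9 338.8] [240. 335.]
pin [414.5 311.9] far/near edge [412.5 302.4] [416.5 321.3] bar edge g=0,2,4 [412.9 312.2] [412.1 308.4] [411.3 304.5]
[[58, 64, 64], [57, 64, 64], [58, 65, 65], [55, 67, 74], [42, 81, 110], [66, 122, 162], [131, 164, 182], [176, 184, 183], [167, 174, 171]]
[[59, 66, 66], [59, 66, 65], [58, 65, 65], [56, 69, 76], [42, 80, 110], [66, 113, 146], [131, 156, 170], [175, 182, 179], [172, 179, 175]]
```

View pics/z19.png

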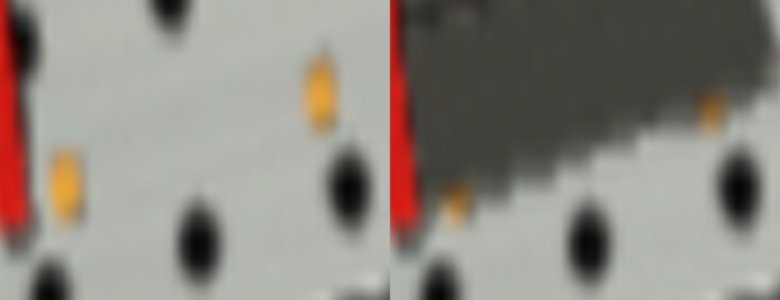

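```bash
python3 -c "
from h import *
b=robot.read_camera('top');cv2.imwrite('pics/t20.png',b[:,:,::-1]);a=cv2.imread('pics/top0.png').astype(int)
show();print(robot.hand_in())"
```

```text
20.48 [ 0.6025 -0.1023  0.2267] [2.745 0.223 2.291] F [-0.9  0.2 -0.1] op 0.0371 q [-0.44  0.3   1.68  0.38  0.84 -1.41]
the job is handed in; nothing more can be done
None
```

View pics/t20.png

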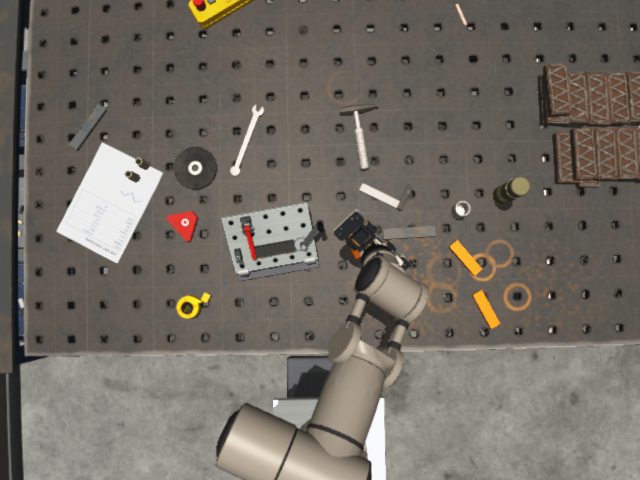

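The short bar is clamped in the nest and I handed the job in at 20.5 s. The red stop was folded down, so the jig was set for the short bar.

**What I did**
- I gripped the dark short bar from the table. Pushing past full reach tilted the gripper by about 29 degrees, and about 26 degrees of that was left at the nest.
- I lowered the bar until it touched the plate at about 15 N. With a light grip I let it settle flat, then eased it down against the two pins.
- I swung the cam lever round with a finger behind the knob. At the end it would not move further under about 30 N at the wrist.

**Last checks**
- **Bar:** in the top picture it covers both pins just up to their middles, as a bar touching them should, and shows no gap to the red stop.
- **Lever:** its knob sits at or slightly past the predicted 1.78 position in both pictures.
- **Surroundings:** the red stop and the loose things I could see look unmoved. The arm hid the blue marker and part of one orange bar in the last picture, and the gripper was clear of everything with no force on it.

**Disagreements**
- The scene camera was about 1 to 2 px off the top camera. From the scene picture alone it was unclear whether the bar touched the pins, so I relied on the top picture.
- I took the short bar's height on the table from the text, because the arm hid it from the scene camera.

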